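# Reload the rabbit's chew feeder for the weekend

### The arm

A 6-joint arm with a two-finger parallel gripper is mounted at the origin on the work surface. World frame = base frame: x ahead of the robot, y to its left, z up, the work surface at z = 0. Lengths are in m, angles in rad, forces in N, time in s.
With the tool pointing down it reaches from about 0.15 to 0.775 m from the base axis. Payload 6.1 kg.
Tool frame: the origin (TCP) lies midway between the tips of the shut fingers; the grasp point (between the pads) lies 19 mm behind it; y points along the fingers, x is the direction in which the jaws open and shut, and the axes are right-handed (so a half turn about y gives the same grasp; the last joint's range is limited). The gripper opens to 85 mm and grips with 20 to 120 N. Pads are 22 mm wide; open, the fingers measure 114 mm over their backs; the gripper's body (76 mm by 85 mm) begins 54 mm behind the grasp point. The pads swing forward as they close: fully open they stand 13 mm farther back than shut.
Start: joints at [-1.137, 0.126, -0.04, 1.405, 0, 1.571], TCP at [0.221, -0.476, 0.231] pointing down, gripper open.
Joint ranges: [-2.72, 2.72], [-0.95, 1.95], [-1.27, 1.35], [-1.78, 2.02], [-1.46, 1.47], [-3.14, 3.14]. Speed limits (rad/s): [2.39, 2.39, 3.01, 3.14, 3.14, 3.14].

### API

Orientations are given as a unit quaternion [x, y, z, w].
In Python, from station import bot gives the robot as it stands.
- The arm moves only by the tool step_arm, never from a script. Its argument "increments" is a list of rows, each a list of 3 entries, a list of its own where there are three numbers: the shift along the tool's x, y, z in mm, then the turn, a rotation vector about the tool's x, y, z in degrees, then the gripper's target within -1 to 1 (shut at 1, half-way at 0, fully open at -1). In form: [[[dx, dy, dz], [rx, ry, rz], grip], ...]. A call has 1 to 12 rows; each row shifts and turns the pose as measured when the row begins, along the tool's axes as they then stand; what a row does not reach is not made up. A row lasts 1/12 s, in which the tool goes at most 41.7 mm and 7.16 degrees, less where a joint would pass 70% of its speed; a pose out of reach is approached as far as the arm can. A call with a gripper value outside its range is refused whole. The fingers move at their own pace and stop on an object; the grip force is fixed at half the most. Time passes only in rows, so rows that do not move let the fingers close. It gives the time, the measured TCP pose, the force and the opening at its end, in the units of the state.
- bot.read_state(): the state, without advancing time (a new reading comes with each control period).
- bot.get_image(name): name is "scene" or "top" or "wrist"; returns the picture (384x512x3 uint8, blue, green, red); there is no depth.
- bot.camera_info(name): a dict with "camera_matrix" (3x3 intrinsics, pixels), "camera_from_world" (4x4, takes a point from world to camera coordinates). Camera axes: x right, y up, looking along -z (the intrinsics and any distortion apply to the point x, -y, -z); pixel columns grow to the right and rows downward; lengths in m; the calibration is good to about 2 mm. A picture is of the moment at which its call begins: read the wrist's pose just before it. camera_info takes no time and is no camera call; for the wrist camera it gives the pose at the moment of the call.
- bot.hand_in(): hands the job in, once; it reports no verdict.
The state is a dict: "time_s": time; "joints": joint angles; "joint_velocities": joint speeds; "joint_torque": joint torques, N m; "ee_pos": TCP position; "ee_rot": TCP orientation; "contact_force": force on the tool from outside, world axes, zero at the start; "wrist_torque": the same for the moment, N m; "finger_gap": finger opening in m.
Only numpy, scipy, OpenCV 4.12 (cv2) and the standard library are available. Lean on these libraries where they do the work, as an engineer would, in place of code of your own. Each camera call takes 0.05 s, during which the arm holds its last target.

### The job

Reload the rabbit's chew feeder: move the dark gnawed stubs from its pockets into the blue scrap bin, and seat every fresh pale chew block fully down, flat and square in a pocket of its own. Turn the interval dial so that its white pointer stands at the broad green mark, and last of all press the red start button fully down and let it spring back. Leave the other things on the shelf where they are.

Things in the scene. Friction and masses are not known exactly. Their poses are not given: they have to be found in the camera images.
- feeder: the chew feeder, fixed: low box 165 (x) x 250 (y) x 50 high, origin under its centre, its front and its delivery slot to its -x. White deck with four rectangular pockets on its -y side, grey control panel on its +y side (centre 75 to +y). Pockets are 64 (along feeder x) x 38 (along feeder y) x 14 deep with a 3 lead-in bevel, 78 apart along x and 68 apart along y.
- pocket0 (a point): pocket 0 (near/-x, -y): where the centre of a seated block comes to be, on the pocket's axis, 17 above its floor and 3 above the deck; axes as the feeder's. Pocket's long side along x.
- pocket1 (a point): pocket 1 (near/-x, +y, beside the control panel): where the centre of a seated block comes to be, on the pocket's axis, 17 above its floor and 3 above the deck; axes as the feeder's. Pocket's long side along x.
- pocket2 (a point): pocket 2 (far/+x, -y): where the centre of a seated block comes to be, on the pocket's axis, 17 above its floor and 3 above the deck; axes as the feeder's. Pocket's long side along x.
- pocket3 (a point): pocket 3 (far/+x, +y, beside the control panel): where the centre of a seated block comes to be, on the pocket's axis, 17 above its floor and 3 above the deck; axes as the feeder's. Pocket's long side along x.
- block0: fresh chew block, pale wood with two brown bands: 60 (its x) x 34 x 34, origin at its centre, 50 g, lying somewhere on the shelf. Its four long faces are alike, any may be down. May be absent (None from the start).
- block1: fresh chew block, pale wood with two brown bands: 60 (its x) x 34 x 34, origin at its centre, 50 g, lying somewhere on the shelf. Its four long faces are alike, any may be down. May be absent (None from the start).
- block2: fresh chew block, pale wood with two brown bands: 60 (its x) x 34 x 34, origin at its centre, 50 g, lying somewhere on the shelf. Its four long faces are alike, any may be down. May be absent (None from the start).
- block3: fresh chew block, pale wood with two brown bands: 60 (its x) x 34 x 34, origin at its centre, 50 g, lying somewhere on the shelf. Its four long faces are alike, any may be down. May be absent (None from the start).
- stub0: gnawed dark brown stub of an old block: 42 (x) x 30 x 30, origin at its centre, lying in one of the feeder's pockets, its top 16 above the deck. May be absent (None from the start).
- stub1: gnawed dark brown stub of an old block: 42 (x) x 30 x 30, origin at its centre, lying in one of the feeder's pockets, its top 16 above the deck. May be absent (None from the start).
- stub2: gnawed dark brown stub of an old block: 42 (x) x 30 x 30, origin at its centre, lying in one of the feeder's pockets, its top 16 above the deck. May be absent (None from the start).
- stub3: gnawed dark brown stub of an old block: 42 (x) x 30 x 30, origin at its centre, lying in one of the feeder's pockets, its top 16 above the deck. May be absent (None from the start).
- bin: blue open scrap bin, fixed, 130 (x) x 170 (y) outside, 55 high, walls and floor 4 to 5 thick; origin under its centre.
- dial (a joint): angle of the black interval dial (rad): 0 with its white pointer towards the feeder's -x, grows clockwise seen from above, 0 to 4.4; the broad green tick on its scale (others thin, white; 41 from the axis) is at 2.2. Stays where it is left.
- dial_grip (a point): on the dial's vertical axis, at the height to grip, 37 above the deck. The dial is a bar grip 42 long x 14 wide, standing up from 14 to 44 above the deck on a round base 68 across; at angle 0 the bar lies along the feeder's x, its white pointer line on the -x half. The point turns with the dial.
- start (a joint): travel of the red start button (m): 0 up, 0.006 fully down; springs back; about 5 N.
- start_top (a point): centre of the top of the red start button, 28 across, 22 above the panel; pressed straight down.
- bowl: white ceramic rabbit bowl, 130 across, 50 high; origin under its centre. Not part of the job.
- comb: steel grooming comb lying flat, 130 x 38 x 6; origin under its centre. Not part of the job.
- scoop: grey plastic litter scoop lying flat, about 175 x 70 x 25, its pan towards its own +x; origin under its centre. Not part of the job.
- salt_ring: terracotta coloured salt lick ring lying flat, 66 across, 22 high; origin under its centre. Not part of the job.
There are look-alikes about, which are no part of the job. Leave any orange, purple or turquoise look-alike of the stub1 alone.

How it is judged:
On the way, in this order (a step that is already met when the one before it is completed fails the run):
1. all the stubs lie in the bin, all the fresh blocks are seated and the dial points at the green mark ((distance between block0 and pocket0 below 0.0045 m or distance between block0 and pocket1 below 0.0045 m or distance between block0 and pocket2 below 0.0045 m or distance between block0 and pocket3 below 0.0045 m) and angle between the x axis of each of block0, block1, block2, block3 and the x axis of feeder, either way round below 0.06 rad and (angle between the y axis of block0 and the z axis of feeder, either way round below 0.06 rad or angle between the z axis of block0 and the z axis of feeder, either way round below 0.06 rad) and (distance between block1 and pocket0 below 0.0045 m or distance between block1 and pocket1 below 0.0045 m or distance between block1 and pocket2 below 0.0045 m or distance between block1 and pocket3 below 0.0045 m) and (angle between the y axis of block1 and the z axis of feeder, either way round below 0.06 rad or angle between the z axis of block1 and the z axis of feeder, either way round below 0.06 rad) and (distance between block2 and pocket0 below 0.0045 m or distance between block2 and pocket1 below 0.0045 m or distance between block2 and pocket2 below 0.0045 m or distance between block2 and pocket3 below 0.0045 m) and (angle between the y axis of block2 and the z axis of feeder, either way round below 0.06 rad or angle between the z axis of block2 and the z axis of feeder, either way round below 0.06 rad) and (distance between block3 and pocket0 below 0.0045 m or distance between block3 and pocket1 below 0.0045 m or distance between block3 and pocket2 below 0.0045 m or distance between block3 and pocket3 below 0.0045 m) and (angle between the y axis of block3 and the z axis of feeder, either way round below 0.06 rad or angle between the z axis of block3 and the z axis of feeder, either way round below 0.06 rad) and x of stub0 in the frame of bin between -0.06 and 0.06 m and y of stub0 in the frame of bin between -0.08 and 0.08 m and z of each of stub0, stub1, stub2, stub3 in the frame of bin below 0.055 m and x of stub1 in the frame of bin between -0.06 and 0.06 m and y of stub1 in the frame of bin between -0.08 and 0.08 m and x of stub2 in the frame of bin between -0.06 and 0.06 m and y of stub2 in the frame of bin between -0.08 and 0.08 m and x of stub3 in the frame of bin between -0.06 and 0.06 m and y of stub3 in the frame of bin between -0.08 and 0.08 m and value of joint dial between 2.07 and 2.33 rad), for 0.2 s.
2. then the start button is pressed fully down (value of joint start above 0.005 m), for 0.1 s.
At the end, for the whole second after the job is handed in: Each fresh block's centre within 4.5 mm of a pocket's seated point, its axes within 0.06 rad of the feeder's; each stub in the bin, its centre between the walls and below the rim; dial within 0.13 rad of the green mark; button up; blocks and stubs at rest (all of step 1 and value of joint start below 0.0015 m and linear speed of each of block0, block1, block2, block3, stub0, stub1, stub2, stub3 below 0.01 m/s); the robot touches nothing.
It fails at once if a bystander (bowl, comb, scoop, salt_ring) is shifted by more than 50 mm (distance of any of bowl, comb, scoop, salt_ring from where it was at the start of the episode above 0.05 m).
Of block0, block1, block2, block3 only 3 to 4 are there at a start; the rules pass over those that are not, and their reading is None.
Of stub0, stub1, stub2, stub3 only 2 to 3 are there at a start; the rules pass over those that are not, and their reading is None.
At some moment in a run one of block0, block1, block2, block3 may be knocked a few centimetres aside while the robot is not near it.
Once in a run the grip may slacken for a moment while it holds something.
It also fails if it takes over 208 s, if anything falls off the work surface, if the arm or the gripper's body presses on something with over 40 N, if the wrist force passes 120 N, or if a joint passes its speed limit or range.

## Working session

There is one attempt and no reset: what is moved stays moved. The work goes in short steps, Python scripts to look and compute and a tool call to move; the robot and the scene stay as the last step left them, time stands still between calls to the robot, and variables do not carry over. Pictures are saved under pics/ and viewed, and the job is handed in when it is done.

Besides the shell and the picture viewer there is one more tool, called after "Request:" as name(argument=value, ...) on one line, values as JSON. step_arm: Moves the arm, as the interface text tells. Its arguments: {"type":"object","properties":{"increments":{"type":"array","items":{"type":"array"}}},"required":["increments"]}

```bash
ls; mkdir -p pics; python3 - <<'E'
from station import bot
import cv2
s=bot.read_state(); print(s)
for n in ("scene","top"):
    im=bot.get_image(n); cv2.imwrite(f"pics/{n}0.png",im)
    ci=bot.camera_info(n); print(n,ci)
E
```

```text
pics
{'time_s': 0.0, 'joints': array([-1.13702563e+00,  1.26438147e-01, -4.05978390e-02,  1.40541808e+00,
        1.75226002e-05,  1.57080926e+00]), 'joint_velocities': array([ 6.21419416e-04, -1.77181547e-04,  1.39464077e-03, -8.97073689e-05,
       -4.05553344e-04, -1.97838939e-04]), 'joint_torque': array([ 9.41593535e-04, -4.35919189e+01,  3.52920771e+01,  1.70968316e-02,
        9.05501065e-05,  1.80013632e-05]), 'ee_pos': array([ 0.2204888 , -0.47600722,  0.23050263]), 'ee_rot': array([-0.59555728,  0.38118602, -0.38020487,  0.5961988 ]), 'contact_force': array([-0.09880367,  0.5600519 ,  0.45251752]), 'wrist_torque': array([ 0.0124989 , -0.01112304, -0.00324012]), 'finger_gap': 0.08489722911844677}
scene {'camera_matrix': array([[366.05846068,   0.        , 251.15871662],
       [  0.        , 366.05846068, 188.79202077],
       [  0.        ,   0.        ,   1.        ]]), 'camera_from_world': array([[ 0.26587351,  0.96395156, -0.01042485, -0.13848671],
       [-0.73723484,  0.21028524,  0.64207859,  0.33970295],
       [ 0.62112485, -0.16302612,  0.76656794, -1.30234859],
       [ 0.        ,  0.        ,  0.        ,  1.        ]])}
top {'camera_matrix': array([[466.57363346,   0.        , 255.36590543],
       [  0.        , 466.57363346, 193.06648744],
       [  0.        ,   0.        ,   1.        ]]), 'camera_from_world': array([[-0.0212391 , -0.99975349,  0.00647052, -0.01158813],
       [ 0.98683989, -0.01992619,  0.16046801, -0.53048028],
       [-0.16029952,  0.00979356,  0.98701983, -1.42047095],
       [ 0.        ,  0.        ,  0.        ,  1.        ]])}
```

```bash
python3 - <<'E'
import cv2
for n in ("scene","top"):
    im=cv2.imread(f"pics/{n}0.png"); cv2.imwrite(f"pics/{n}0b.png",cv2.resize(im,(800,600),interpolation=cv2.INTER_CUBIC))
E
```

```text
(no output)
```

View pics/top0b.png

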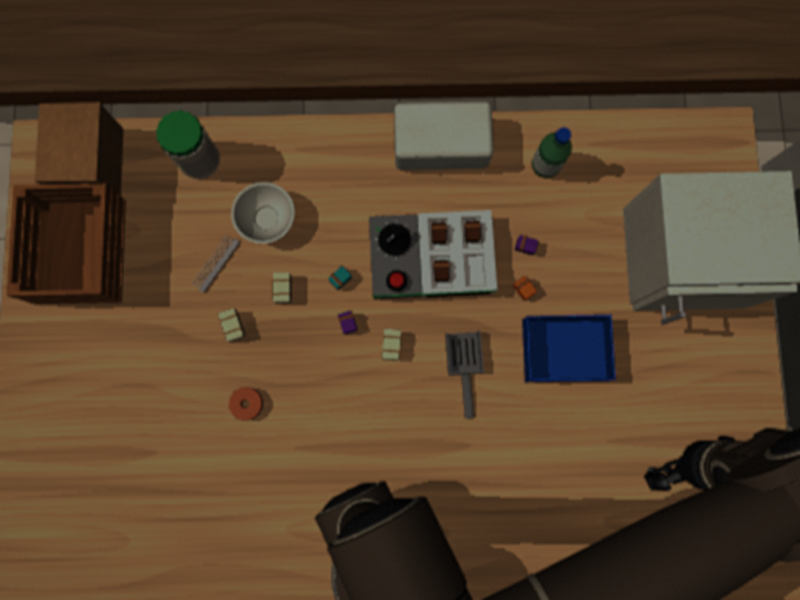

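View pics/scene0b.png

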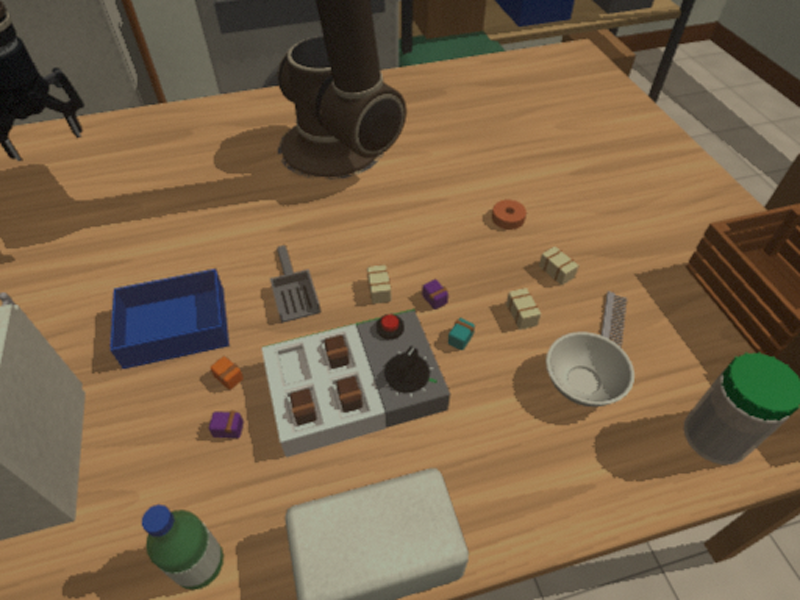

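Top view (800x600 scale): the fresh pale blocks are at (282,287), (232,325) and (392,345). Dark stubs sit in pockets 1 (441,270), 2 (473,232) and 3 (439,232), and pocket 0 (476,270) is empty. The look-alikes to leave are purple (527,245) and (347,322), orange (526,288) and teal (341,277). The bin is at (569,349), the dial at (395,238) and the button at (397,280).

```bash
cat > h.py <<'E'
import numpy as np, cv2
from station import bot
from scipy.spatial.transform import Rotation as R
def ray(name,uv,ci=None):
    ci=ci or bot.camera_info(name); K=ci["camera_matrix"]; T=ci["camera_from_world"]
    d=np.linalg.inv(K)@np.array([uv[0],uv[1],1.]); d=np.array([d[0],-d[1],-d[2]])
    return -T[:3,:3].T@T[:3,3], T[:3,:3].T@d
def p2w(name,uv,z,ci=None):
    o,d=ray(name,uv,ci); return o+d*(z-o[2])/d[2]
def proj(name,p,ci=None):
    ci=ci or bot.camera_info(name); K=ci["camera_matrix"]; T=ci["camera_from_world"]
    c=T[:3,:3]@np.asarray(p)+T[:3,3]; q=K@np.array([c[0],-c[1],-c[2]]); return q[:2]/q[2]
E
python3 - <<'E'
from h import *
s=bot.read_state(); print(R.from_quat(s["ee_rot"]).as_matrix().round(3))
ci=bot.camera_info("wrist"); print(ci); T=ci["camera_from_world"]; print("cam pos",-T[:3,:3].T@T[:3,3])
im=cv2.imread("pics/top0.png")
def crop(n,u0,v0,u1,v1,f):
    c=cv2.resize(im[v0:v1,u0:u1],None,fx=f,fy=f,interpolation=cv2.INTER_CUBIC); 
    c=cv2.convertScaleAbs(c,alpha=1.6); cv2.imwrite(n,c); print(n,c.shape)
crop("pics/c1.png",225,125,345,215,6.6)
crop("pics/c2.png",130,160,270,260,5.7)
crop("pics/c3.png",320,190,410,255,8)
E
```

```text
[[ 0.42  -0.001  0.907]
 [-0.907  0.001  0.42 ]
 [-0.001 -1.    -0.   ]]
{'camera_matrix': array([[314.74864302,   0.        , 258.48315894],
       [  0.        , 314.74864302, 187.23042081],
       [  0.        ,   0.        ,   1.        ]]), 'camera_from_world': array([[ 0.41971121, -0.9076564 , -0.00153484, -0.52433857],
       [ 0.87154628,  0.40348453, -0.27858092,  0.03583096],
       [ 0.25347504,  0.11558585,  0.96041154, -0.37888879],
       [ 0.        ,  0.        ,  0.        ,  1.        ]])}
cam pos [ 0.28488128 -0.44658232  0.37306621]
pics/c1.png (594, 792, 3)
pics/c2.png (570, 798, 3)
pics/c3.png (520, 720, 3)
```

View pics/c1.png

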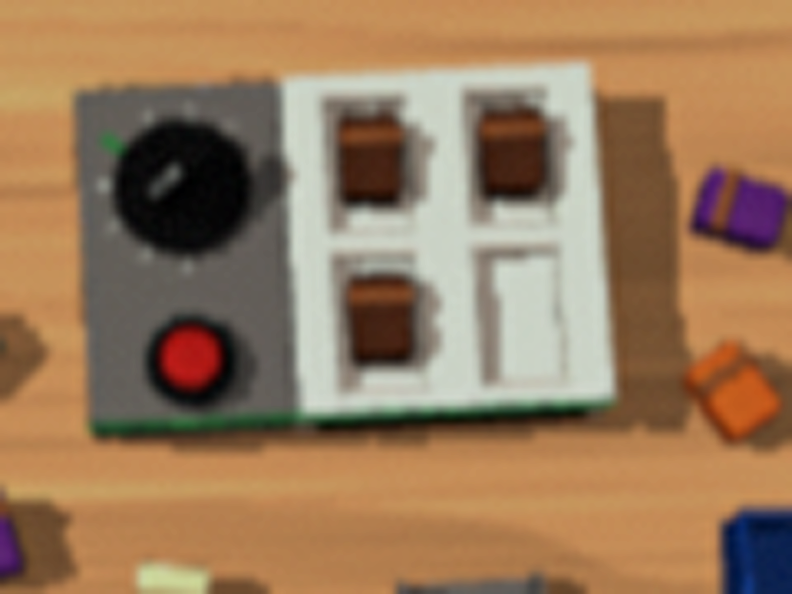

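View pics/c2.png

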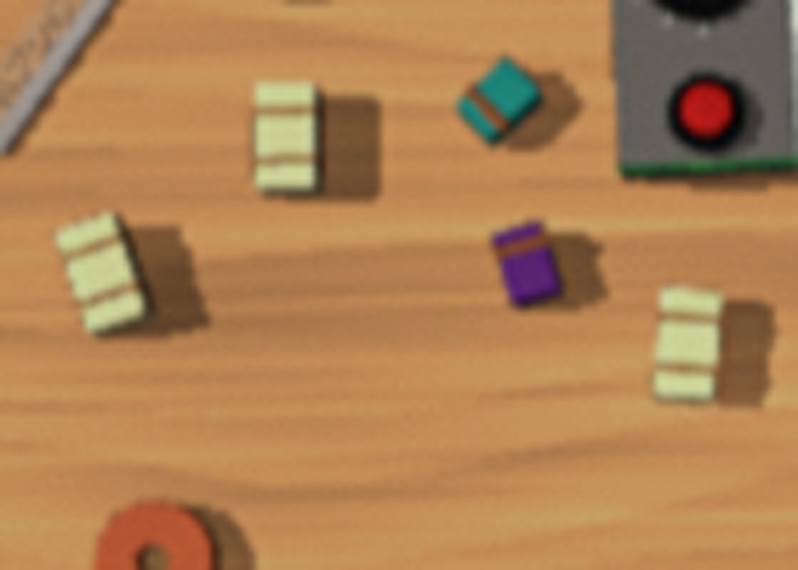

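View pics/c3.png

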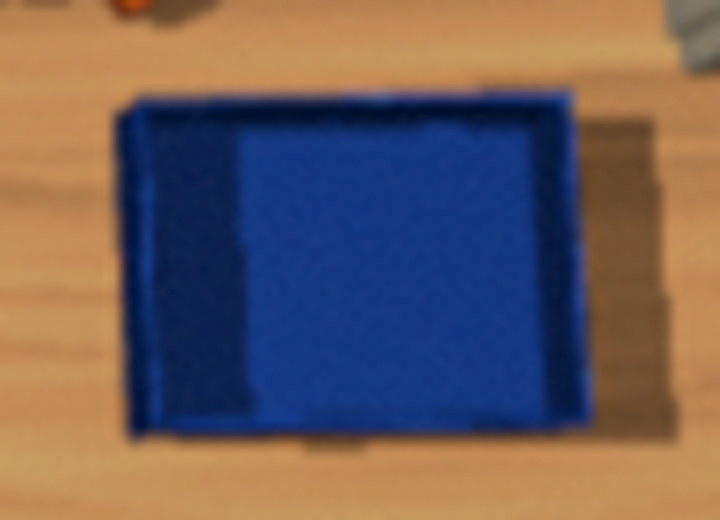

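```bash
python3 - <<'E'
from h import *
from scipy.optimize import least_squares
ci=bot.camera_info("top")
fc=np.array([(77,93),(590,65),(615,403),(93,424)])/6.6+[225-.4,125-.4]
W=np.array([p2w("top",u,.05,ci) for u in fc]); print(W.round(4))
# model corners: (+x,+y),(+x,-y),(-x,-y),(-x,+y)
M=np.array([(.0825,.125),(.0825,-.125),(-.0825,-.125),(-.0825,.125)])
def f(p):
    c,s=np.cos(p[2]),np.sin(p[2]); return ((M@np.array([[c,s],[-s,c]])+p[:2])-W[:,:2]).ravel()
r=least_squares(f,[.5,0,0]); p=r.x; print("feeder",p,np.degrees(p[2]),(r.fun*1e3).round(1))
c,s=np.cos(p[2]),np.sin(p[2]); 
def fw(x,y,z): return np.array([p[0]+c*x-s*y,p[1]+s*x+c*y,z])
def show(n,q): u=proj("top",q,ci); print(n,q.round(4),"c1px",((u-[224.6,124.6])*6.6).round(0))
# pockets: y centres unknown; measure from image
for n,u in dict(p3=(367,163),p2=(512,157),p1=(380,323),p0=(527,318)).items():
    w=p2w("top",np.array(u)/6.6+[224.6,124.6],.05,ci); d=w[:2]-p[:2]; print(n,"feeder frame",(c*d[0]+s*d[1]).round(4),(-s*d[0]+c*d[1]).round(4))
for n,u,z in [("btn",(190,355),.072),("dialbase",(182,186),.064),("green",(112,143),.05),("ptr1",(150,195),.094),("ptr2",(182,167),.094)]:
    w=p2w("top",np.array(u)/6.6+[224.6,124.6],z,ci); d=w[:2]-p[:2]; print(n,w.round(4),"ff",(c*d[0]+s*d[1]).round(4),(-s*d[0]+c*d[1]).round(4))
for n,q in dict(A=[(256,84),(316,82),(316,190),(255,188)],B=[(57,238),(113,213),(146,312),(90,333)],C=[(662,287),(722,292),(714,401),(654,396)]).items():
    w=np.array([p2w("top",np.array(u)/5.7+[129.6,159.6],.034,ci) for u in q])[:,:2]
    ax=(w[0]+w[1]-w[2]-w[3])/2; ay=(w[0]+w[3]-w[1]-w[2])/2
    print(n,w.mean(0).round(4),"yaw",np.degrees(np.arctan2(ax[1],ax[0])).round(1),np.linalg.norm(ax).round(4),np.linalg.norm(ay).round(4))
w=np.array([p2w("top",np.array(u)/8+[319.6,189.6],.055,ci) for u in [(118,115),(572,93),(590,425),(132,437)]]); print("bin",w.round(3),w.mean(0))
E
```

```text
[[ 0.7054  0.0345  0.05  ]
 [ 0.7145 -0.2134  0.05  ]
 [ 0.5485 -0.2184  0.05  ]
 [ 0.5434  0.0293  0.05  ]]
feeder [ 0.62794649 -0.09201637  0.02950368] 1.6904364898119502 [ 1.4  0.9 -0.4 -1.1  0.7 -1.  -1.6  1.2]
p3 feeder frame 0.0396 -0.0134
p2 feeder frame 0.0392 -0.0832
p1 feeder frame -0.039 -0.0149
p0 feeder frame -0.04 -0.0851
btn [ 0.5714 -0.0172  0.072 ] ff -0.0543 0.0765
dialbase [ 0.6548 -0.0151  0.064 ] ff 0.0291 0.0761
green [0.6802 0.0181 0.05  ] ff 0.0555 0.1085
ptr1 [0.6432 0.     0.094 ] ff 0.018 0.0915
ptr2 [ 0.6563 -0.0151  0.094 ] ff 0.0306 0.076
A [0.5673 0.2159] yaw 0.0 0.0598 0.0335
B [0.4921 0.3167] yaw 19.3 0.0574 0.0329
C [ 0.4469 -0.005 ] yaw -5.3 0.0602 0.033
bin [[ 0.489 -0.267  0.055]
 [ 0.494 -0.444  0.055]
 [ 0.366 -0.442  0.055]
 [ 0.365 -0.266  0.055]] [ 0.42828152 -0.35450083  0.055     ]
```

Request:
step_arm(increments=[[[-15, 0, 34], [0, 0, 0], -1], [[-15, 0, 34], [0, 0, 0], -1], [[-15, 0, 34], [0, 0, 0], -1], [[-15, 0, 34], [0, 0, 0], -1], [[-15, 0, 34], [0, 0, 0], -1], [[-15, 0, 34], [0, 0, 0], -1], [[-15, 0, 34], [0, 0, 0], -1], [[-15, 0, 34], [0, 0, 0], -1], [[-15, 0, 34], [0, 0, 0], -1], [[-15, 0, 34], [0, 0, 0], -1], [[-15, 0, 34], [0, 0, 0], -1], [[-15, 0, 34], [0, 0, 0], -1]])

```text
time_s: 1.1
ee_pos: [0.5225, -0.132, 0.2251]
ee_rot: [0.593, -0.388, 0.382, -0.593]
contact_force: [0.4, -0.7, 0.4]
finger_gap: 0.0855
```

Request:
step_arm(increments=[[[0, 0, 0], [0, 6, 0], -0.2], [[0, 0, 0], [0, 6, 0], -0.2], [[0, 0, 0], [0, 6, 0], -0.2], [[0, 0, 0], [0, 5, 0], -0.2], [[0, 0, 0], [0, 0, 0], -0.2], [[0, 0, 0], [0, 0, 0], -0.2]])

```text
time_s: 1.6
ee_pos: [0.527, -0.1229, 0.2205]
ee_rot: [0.505, -0.502, 0.491, -0.502]
contact_force: [0.0, -0.1, -0.4]
finger_gap: 0.0509
```

```bash
cat >> h.py <<'E'
def snap(tag,name="wrist",f=1.5,gain=1.5):
    ci=bot.camera_info(name); im=bot.get_image(name); np.save(f"pics/{tag}.npy",np.array([ci["camera_matrix"].tolist(),ci["camera_from_world"].tolist()],dtype=object),allow_pickle=True)
    cv2.imwrite(f"pics/{tag}_raw.png",im)
    cv2.imwrite(f"pics/{tag}.png",cv2.convertScaleAbs(cv2.resize(im,None,fx=f,fy=f,interpolation=cv2.INTER_CUBIC),alpha=gain))
    return im,ci
def load(tag):
    a=np.load(f"pics/{tag}.npy",allow_pickle=True); return dict(camera_matrix=np.array(a[0],float),camera_from_world=np.array(a[1],float))
def st():
    s=bot.read_state(); m=R.from_quat(s["ee_rot"]).as_matrix()
    print("t",round(s["time_s"],2),"pos",(s["ee_pos"]*1e3).round(1),"yaw(toolz)",np.degrees(np.arctan2(m[1,2],m[0,2])).round(2),"ydir",m[:,1].round(3),"F",s["contact_force"].round(1),"gap",round(s["finger_gap"]*1e3,1),"q",s["joints"].round(2)); return s
def go(pos,yaw=None):
    "remaining move in present tool axes (mm) and turn about tool y (deg)"
    s=bot.read_state(); m=R.from_quat(s["ee_rot"]).as_matrix()
    d=m.T@(np.asarray(pos)-s["ee_pos"])*1e3
    y=np.degrees(np.arctan2(m[1,2],m[0,2]))
    # tilt correction: rotvec in tool axes to bring to exact down with yaw
    if yaw is None: yaw=y
    a=np.radians(yaw); z=np.array([np.cos(a),np.sin(a),0]); yy=np.array([0,0,-1.]); x=np.cross(yy,z)
    rv=np.degrees(R.from_matrix(m.T@np.stack([x,yy,z],1)).as_rotvec())
    print("tool mm",d.round(1),"rotvec deg",rv.round(2))
E
python3 - <<'E'
from h import *
st(); snap("w1")
E
```

```text
t 1.6 pos [ 527.  -122.9  220.5] yaw(toolz) 0.83 ydir [-0.014  0.008 -1.   ] F [ 0.  -0.1 -0.4] gap 50.9 q [-0.23  0.17 -0.01  1.4   0.    2.9 ]
```

View pics/w1.png

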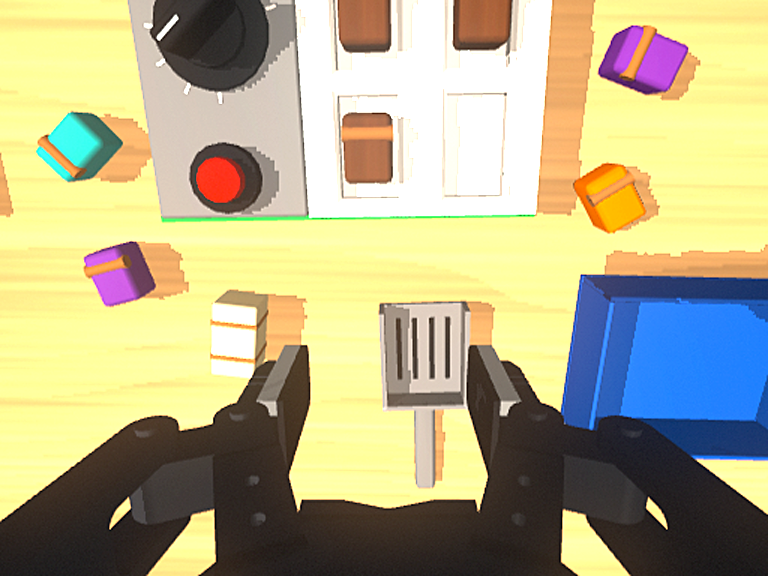

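```bash
python3 - <<'E'
from h import *
im=cv2.imread("pics/w1_raw.png")
c=cv2.resize(im[0:150,90:390],None,fx=2.66,fy=2.66,interpolation=cv2.INTER_CUBIC); cv2.imwrite("pics/w1c.png",c)
c=cv2.resize(im[40:150,190:370],None,fx=4.4,fy=4.4,interpolation=cv2.INTER_CUBIC); cv2.imwrite("pics/w1d.png",c)
E
```

```text
(no output)
```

View pics/w1d.png

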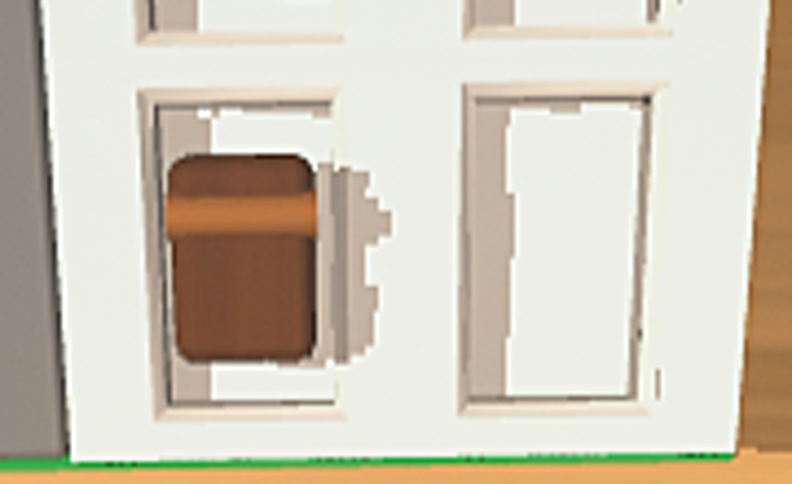

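```bash
python3 - <<'E'
from h import *
ci=load("w1"); 
def w(u,z=.05): return p2w("wrist",np.array(u)/4.4+[189.6,39.6],z,ci)
for n,q,z in [("p0",[(467,85),(667,83),(650,412),(460,415)],.05),("p1",[(140,90),(345,88),(348,418),(155,419)],.05),("stub1",[(167,155),(315,155),(315,362),(178,362)],.066),("frontcorner/boundary",[(735,457),(70,461)],.05)]:
    a=np.array([w(u,z) for u in q])[:,:2]; print(n,a.round(4).tolist(),a.mean(0).round(4))
E
```

```text
p0 [[0.6287, -0.1544], [0.6296, -0.1961], [0.5614, -0.1985], [0.5601, -0.1561]] [ 0.5949 -0.1763]
p1 [[0.6268, -0.0859], [0.6278, -0.1289], [0.559, -0.1311], [0.5582, -0.0878]] [ 0.593  -0.1084]
stub1 [[0.6133, -0.093], [0.6137, -0.1228], [0.5727, -0.1235], [0.5723, -0.0947]] [ 0.593  -0.1085]
frontcorner/boundary [[0.5516, -0.2185], [0.5484, -0.0684]] [ 0.55   -0.1434]
```

```bash
python3 - <<'E'
from h import *
go([.5925,-.108,.12],1.65)
E
```

```text
tool mm [-13.2  99.7  67.1] rotvec deg [ 0.78 -0.83 -0.49]
```

Request:
step_arm(increments=[[[-2.6, 20, 13.4], [0.2, -0.2, -0.1], -0.2], [[-2.6, 20, 13.4], [0.2, -0.2, -0.1], -0.2], [[-2.6, 20, 13.4], [0.2, -0.2, -0.1], -0.2], [[-2.6, 20, 13.4], [0.2, -0.2, -0.2], -0.2], [[-2.6, 20, 13.4], [0, 0, 0], -0.2], [[0, 0, 0], [0, 0, 0], -0.2], [[0, 0, 0], [0, 0, 0], -0.2]])

```text
time_s: 2.23
ee_pos: [0.5952, -0.1096, 0.1183]
ee_rot: [-0.509, 0.488, -0.492, 0.51]
contact_force: [-1.2, -0.0, 0.8]
finger_gap: 0.0511
```

```bash
python3 - <<'E'
from h import *
st(); go([.5925,-.108,.053],1.65);snap("w2")
E
```

```text
t 2.23 pos [ 595.2 -109.6  118.3] yaw(toolz) 2.28 ydir [ 0.004 -0.002 -1.   ] F [-1.2 -0.   0.8] gap 51.1 q [-0.18  0.29 -0.08  1.19 -0.    2.92]
tool mm [-1.8 65.2 -3. ] rotvec deg [-0.25  0.63  0.12]
```

View pics/w2.png

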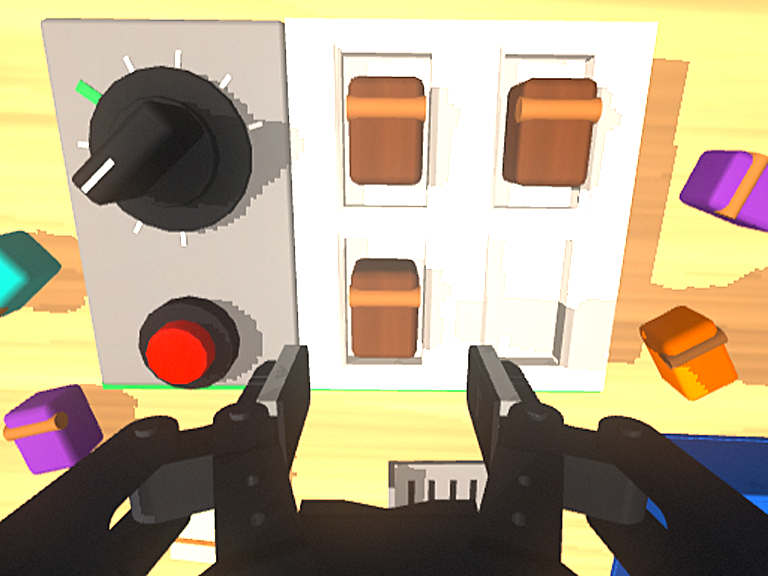

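```bash
python3 - <<'E'
from h import *
from scipy.optimize import least_squares
ci=load("w2")
W=np.array([p2w("wrist",np.array(u)/1.5-.17,.05,ci) for u in [(42,19),(656,22),(605,391),(103,386)]])[:,:2]
M=np.array([(.0825,.125),(.0825,-.125),(-.0825,-.125),(-.0825,.125)])
def f(p):
    c,s=np.cos(p[2]),np.sin(p[2]); return ((M@np.array([[c,s],[-s,c]])+p[:2])-W).ravel()
r=least_squares(f,[.5,0,0]); p=r.x; print("feeder",p.round(4),np.degrees(p[2]).round(2),(r.fun*1e3).round(1))
c,s=np.cos(p[2]),np.sin(p[2])
for n,u,z in [("btn",(181,352),.072),("ptr1",(82,191),.094),("ptr2",(113,160),.094),("barfar",(165,100),.094)]:
    w=p2w("wrist",np.array(u)/1.5-.17,z,ci); d=w[:2]-p[:2]; print(n,w.round(4),"ff",(c*d[0]+s*d[1]).round(4),(-s*d[0]+c*d[1]).round(4))
for n,q in dict(p3=[(337,50),(432,52),(434,207),(341,207)],p2=[(500,53),(594,55),(590,207),(494,207)],p1=[(340,236),(430,236),(430,362),(343,363)]).items():
    w=np.array([p2w("wrist",np.array(u)/1.5-.17,.05,ci) for u in q])[:,:2]; d=w.mean(0)-p[:2]
    print(n,w.mean(0).round(4),"ff",(c*d[0]+s*d[1]).round(4),(-s*d[0]+c*d[1]).round(4), np.ptp(w,0).round(3))
for n,q in dict(s3=[(348,80),(426,78),(423,155),(349,155)]).items(): pass
E
```

```text
feeder [ 0.6313 -0.0923  0.0314] 1.8 [ 0.7  1.7 -0.1 -1.8  0.2 -0.2 -0.9  0.3]
btn [ 0.576  -0.0204  0.072 ] ff -0.0529 0.0736
ptr1 [ 0.6463 -0.001   0.094 ] ff 0.0179 0.0909
ptr2 [ 0.6573 -0.013   0.094 ] ff 0.0285 0.0785
barfar [ 0.6773 -0.0325  0.094 ] ff 0.0479 0.0584
p3 [ 0.6711 -0.106 ] ff 0.0394 -0.0149 [0.064 0.044]
p2 [ 0.6732 -0.1735] ff 0.0394 -0.0825 [0.063 0.047]
p1 [ 0.5951 -0.1087] ff -0.0366 -0.0152 [0.064 0.045]
```

Request:
step_arm(increments=[[[-1, 21, -2], [-0.1, 0.3, 0.1], -0.2], [[-0.8, 21, -0.5], [-0.1, 0.3, 0], -0.2], [[0, 20, 0], [0, 0, 0], -0.2], [[0, 2, 0], [0, 0, 0], -0.2], [[0, 0, 0], [0, 0, 0], -0.2], [[0, 0, 0], [0, 0, 0], 0.6], [[0, 0, 0], [0, 0, 0], 1], [[0, 0, 0], [0, 0, 0], 1], [[0, 0, 0], [0, 0, 0], 1]])

```text
time_s: 3.03
ee_pos: [0.5953, -0.1112, 0.0666]
ee_rot: [-0.504, 0.488, -0.497, 0.51]
contact_force: [0.4, -0.1, -0.0]
finger_gap: 0.026
```

```bash
python3 - <<'E'
from h import *
st(); go([.5925,-.108,.053],1.65);snap("w3")
E
```

```text
t 3.03 pos [ 595.3 -111.2   66.6] yaw(toolz) 1.7 ydir [ 0.016 -0.003 -1.   ] F [ 0.4 -0.1 -0. ] gap 26.0 q [-0.18  0.31 -0.17  1.07 -0.    2.93]
tool mm [-3.3 13.5 -3. ] rotvec deg [-0.92  0.05  0.22]
```

View pics/w3.png

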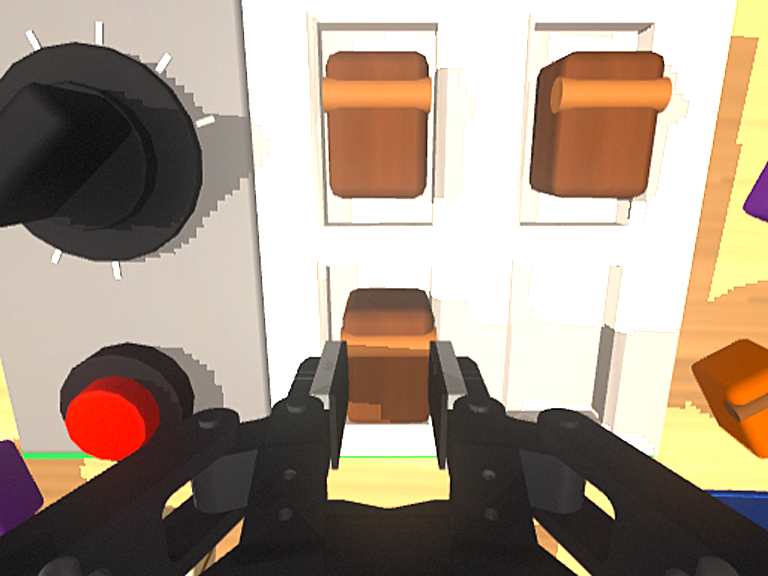

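Request:
step_arm(increments=[[[0, 0, 0], [-0.3, 0, 0.1], -0.2], [[0, 0, 0], [-0.3, 0, 0.1], -0.2], [[0, 0, 0], [-0.3, 0, 0], -0.2], [[-1, 7, -2], [0, 0, 0], -0.2], [[0, 7, 0], [0, 0, 0], -0.2], [[0, 0, 0], [0, 0, 0], -0.2], [[0, 0, 0], [0, 0, 0], -0.2]])

```text
time_s: 3.67
ee_pos: [0.5941, -0.1102, 0.0521]
ee_rot: [-0.507, 0.492, -0.493, 0.508]
contact_force: [-0.6, -0.1, 0.3]
finger_gap: 0.0511
```

```bash
python3 - <<'E'
from h import *
st(); go([.593,-.110,.053],1.65)
E
```

```text
t 3.67 pos [ 594.1 -110.2   52.1] yaw(toolz) 1.73 ydir [ 0.001 -0.    -1.   ] F [-0.6 -0.1  0.3] gap 51.1 q [-0.18  0.33 -0.18  1.06 -0.    2.93]
tool mm [-0.2 -0.9 -1.1] rotvec deg [-0.03  0.08  0.03]
```

Close, then lift.

Request:
step_arm(increments=[[[0, 0, 0], [0, 0, 0], 1], [[0, 0, 0], [0, 0, 0], 1], [[0, 0, 0], [0, 0, 0], 1], [[0, 0, 0], [0, 0, 0], 1], [[0, -20, 0], [0, 0, 0], 1], [[0, -20, 0], [0, 0, 0], 1], [[0, -20, 0], [0, 0, 0], 1], [[0, -20, 0], [0, 0, 0], 1], [[0, -10, 0], [0, 0, 0], 1], [[0, 0, 0], [0, 0, 0], 1]])

```text
time_s: 4.5
ee_pos: [0.5921, -0.1098, 0.1436]
ee_rot: [0.509, -0.494, 0.491, -0.506]
contact_force: [0.5, -0.5, -0.1]
finger_gap: 0.0282
```

```bash
python3 - <<'E'
from h import *
st(); snap("w4"); go([.44,-.32,.15],1.65)
E
```

```text
t 4.5 pos [ 592.1 -109.8  143.6] yaw(toolz) 1.73 ydir [-0.005  0.    -1.   ] F [ 0.5 -0.5 -0.1] gap 28.2 q [-0.18  0.29 -0.03  1.26 -0.    2.93]
tool mm [ 205.5   -6.7 -158.2] rotvec deg [ 0.31  0.07 -0.04]
```

View pics/w4.png

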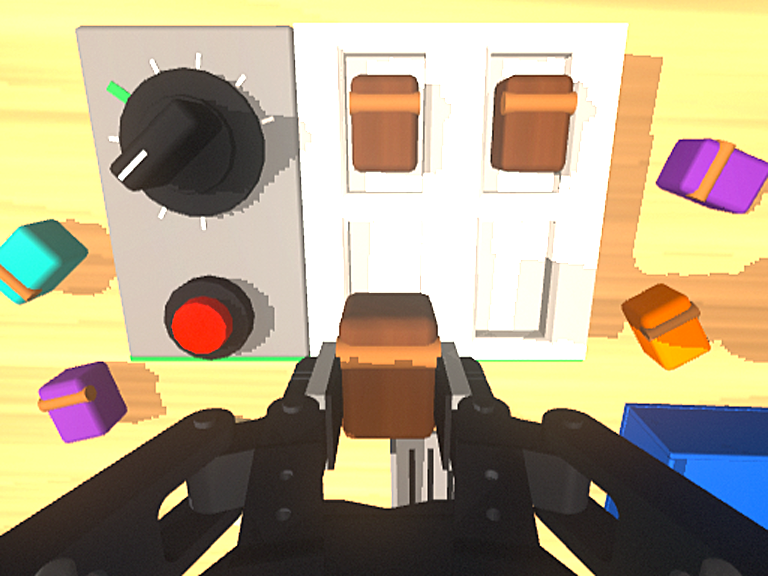

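Request:
step_arm(increments=[[[26, 0, -16], [0, 0, 0], 1], [[31, 0, -19], [0, 0, 0], 1], [[31, 0, -19], [0, 0, 0], 1], [[31, 0, -19], [0, 0, 0], 1], [[31, 0, -19], [0, 0, 0], 1], [[31, 0, -19], [0, 0, 0], 1], [[31, 0, -19], [0, 0, 0], 1], [[5, 0, -3], [0, 0, 0], 1], [[0, 0, 0], [0, 0, 0], 1]])

```text
time_s: 5.3
ee_pos: [0.458, -0.3361, 0.1291]
ee_rot: [0.511, -0.497, 0.485, -0.507]
contact_force: [-0.2, -0.8, 0.3]
finger_gap: 0.028
```

```bash
python3 - <<'E'
from h import *
st(); snap("w5"); go([.46,-.33,.037],1.65)
E
```

```text
t 5.3 pos [ 458.  -336.1  129.1] yaw(toolz) 2.07 ydir [-0.017  0.008 -1.   ] F [-0.2 -0.8  0.3] gap 28.0 q [-0.63  0.24 -0.13  1.22 -0.    2.47]
tool mm [-4.7 91.9  3.6] rotvec deg [ 0.99  0.46 -0.48]
```

View pics/w5.png

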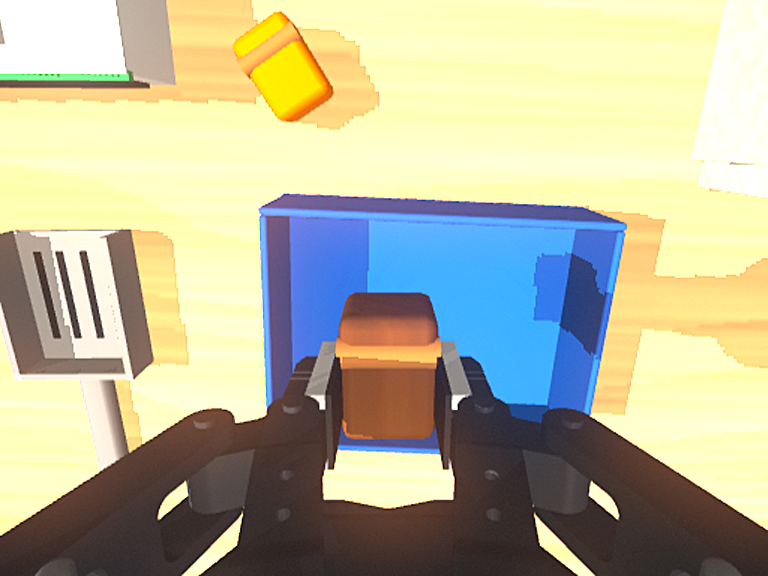

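Request:
step_arm(increments=[[[-2, 20, 2], [0.3, 0.2, -0.2], 1], [[-2, 20, 1], [0.3, 0.2, -0.2], 1], [[0, 20, 0], [0.2, 0, 0], 1], [[0, 20, 0], [0, 0, 0], 1], [[0, 10, 0], [0, 0, 0], 1], [[0, 0, 0], [0, 0, 0], 1], [[0, 0, 0], [0, 0, 0], -0.2], [[0, 0, 0], [0, 0, 0], -0.2], [[0, 0, 0], [0, 0, 0], -0.2], [[0, -20, 0], [0, 0, 0], -0.2], [[0, -30, 0], [0, 0, 0], -0.2], [[0, -30, 0], [0, 0, 0], -0.2]])

```text
time_s: 6.35
ee_pos: [0.4635, -0.3203, 0.1124]
ee_rot: [-0.51, 0.494, -0.485, 0.51]
contact_force: [0.9, -0.9, -0.1]
finger_gap: 0.0512
```

```bash
python3 - <<'E'
from h import *
st(); snap("w6"); go([.6705,-.1058,.12],1.7)
E
```

```text
t 6.35 pos [ 463.5 -320.3  112.4] yaw(toolz) 2.33 ydir [-0.009  0.009 -1.   ] F [ 0.9 -0.9 -0.1] gap 51.2 q [-0.61  0.23 -0.17  1.18  0.    2.5 ]
tool mm [-2.078e+02 -1.000e-01  2.130e+02] rotvec deg [ 0.08  0.63 -0.22]
```

View pics/w6.png

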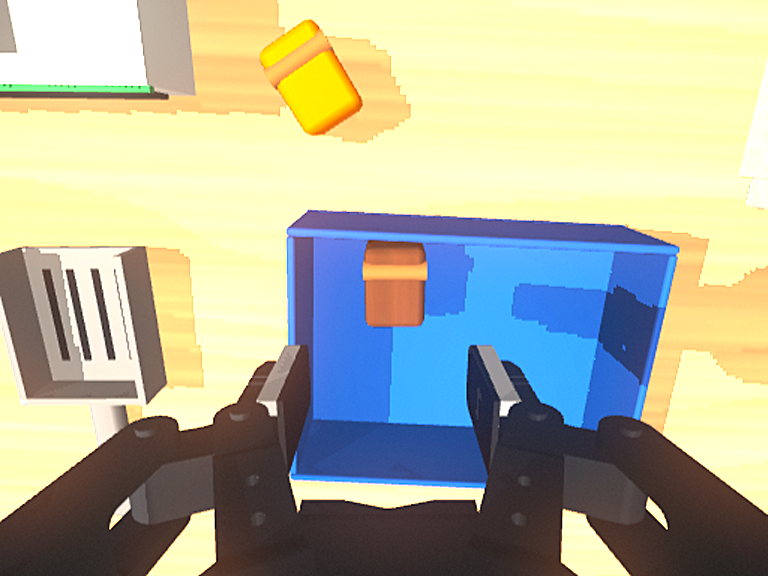

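Request:
step_arm(increments=[[[-19, -10, 19], [0, 0, 0], -0.2], [[-27, -9, 27], [0, 0.2, 0], -0.2], [[-27, -9, 27], [0, 0.2, 0], -0.2], [[-27, 0, 27], [0, 0.2, 0], -0.2], [[-27, 0, 27], [0, 0, 0], -0.2], [[-27, 0, 27], [0, 0, 0], -0.2], [[-27, 0, 27], [0, 0, 0], -0.2], [[-21, 0, 26], [0, 0, 0], -0.2], [[-4, 0, 6], [0, 0, 0], -0.2], [[0, 0, 0], [0, 0, 0], -0.2]])

```text
time_s: 7.23
ee_pos: [0.6893, -0.1042, 0.1697]
ee_rot: [-0.5, 0.485, -0.504, 0.511]
contact_force: [-1.1, -0.8, 0.2]
finger_gap: 0.0513
```

```bash
python3 - <<'E'
from h import *
st(); snap("w7"); go([.6705,-.1058,.052],1.7)
E
```

```text
t 7.23 pos [ 689.3 -104.2  169.7] yaw(toolz) 1.29 ydir [ 0.03  -0.008 -1.   ] F [-1.1 -0.8  0.2] gap 51.3 q [-0.15  0.44  0.24  1.34 -0.    2.97]
tool mm [ -0.2 117.2 -21.7] rotvec deg [-1.7  -0.44  0.47]
```

View pics/w7.png

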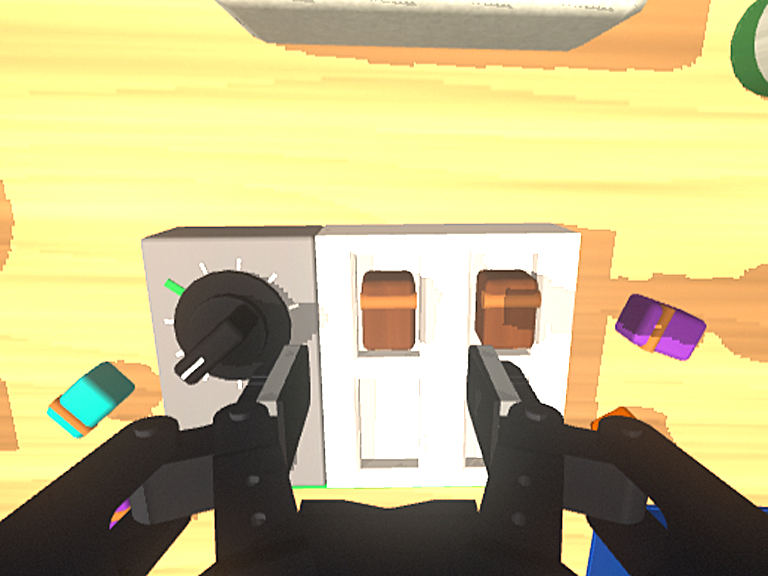

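Request:
step_arm(increments=[[[0, 20, -7], [-0.6, -0.1, 0.1], -0.2], [[0, 20, -7], [-0.6, -0.1, 0.1], -0.2], [[0, 20, -5], [-0.5, -0.1, 0.1], -0.2], [[0, 18, 0], [0, 0, 0], -0.2], [[0, 10, 0], [0, 0, 0], -0.2], [[0, 0, 0], [0, 0, 0], -0.2], [[0, 0, 0], [0, 0, 0], -0.2]])

```text
time_s: 7.87
ee_pos: [0.666, -0.1145, 0.0844]
ee_rot: [0.505, -0.493, 0.498, -0.504]
contact_force: [-0.2, -0.4, 0.9]
finger_gap: 0.0512
```

```bash
python3 - <<'E'
from h import *
st(); snap("w8"); go([.6715,-.1058,.052],1.7)
E
```

```text
t 7.87 pos [ 666.  -114.5   84.4] yaw(toolz) 1.04 ydir [ 0.005 -0.006 -1.   ] F [-0.2 -0.4  0.9] gap 51.2 q [-0.17  0.44  0.05  1.18 -0.01  2.96]
tool mm [-8.9 32.6  5.4] rotvec deg [-0.29 -0.67  0.37]
```

View pics/w8.png

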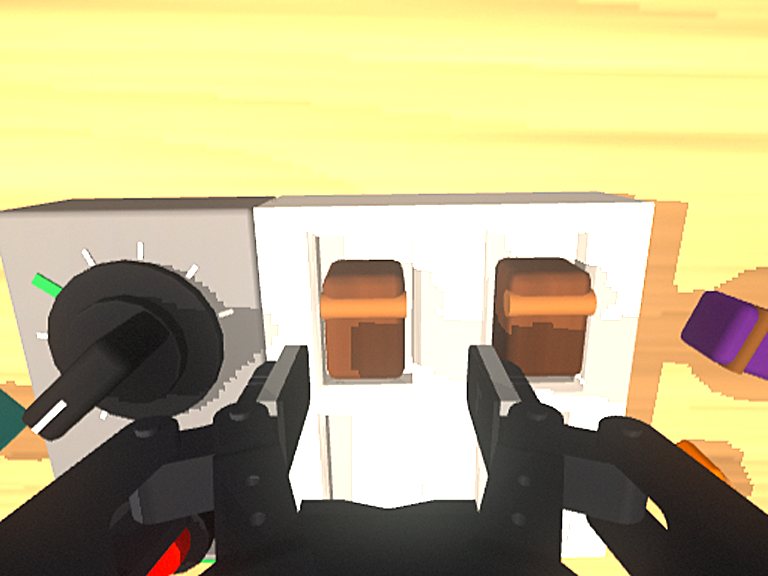

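Request:
step_arm(increments=[[[-5, 6, 3], [-0.1, -0.3, 0.1], -0.2], [[-4, 10, 2], [-0.1, -0.3, 0.1], -0.2], [[0, 10, 0], [0, 0, 0], -0.2], [[0, 6, 0], [0, 0, 0], -0.2], [[0, 0, 0], [0, 0, 0], -0.2]])

```text
time_s: 8.33
ee_pos: [0.6741, -0.1055, 0.054]
ee_rot: [-0.506, 0.49, -0.496, 0.508]
contact_force: [-0.8, -0.3, 0.1]
finger_gap: 0.0515
```

```bash
python3 - <<'E'
from h import *
st(); go([.6715,-.1058,.052],1.7)
E
```

```text
t 8.33 pos [ 674.1 -105.5   54. ] yaw(toolz) 1.67 ydir [ 0.009 -0.004 -1.   ] F [-0.8 -0.3  0.1] gap 51.5 q [-0.15  0.46  0.02  1.12 -0.    2.96]
tool mm [ 0.2  2.  -2.6] rotvec deg [-0.49 -0.03  0.22]
```

Request:
step_arm(increments=[[[0, 1, -2], [-0.3, 0, 0.2], 0.2], [[0, 0, 0], [0, 0, 0], 1], [[0, 0, 0], [0, 0, 0], 1], [[0, 0, 0], [0, 0, 0], 1], [[0, 0, 0], [0, 0, 0], 1], [[0, -20, 0], [0, 0, 0], 1], [[0, -20, 0], [0, 0, 0], 1], [[0, -20, 0], [0, 0, 0], 1], [[0, -20, 0], [0, 0, 0], 1], [[0, -5, 0], [0, 0, 0], 1], [[0, 0, 0], [0, 0, 0], 1]])

```text
time_s: 9.25
ee_pos: [0.6704, -0.1052, 0.1393]
ee_rot: [0.508, -0.493, 0.492, -0.507]
contact_force: [-0.9, -0.6, -1.1]
finger_gap: 0.0285
```

```bash
python3 - <<'E'
from h import *
st(); snap("w9"); go([.40,-.33,.14],1.7)
E
```

```text
t 9.25 pos [ 670.4 -105.2  139.3] yaw(toolz) 1.69 ydir [-0.002  0.001 -1.   ] F [-0.9 -0.6 -1.1] gap 28.5 q [-0.16  0.43  0.17  1.3   0.    2.96]
tool mm [ 216.7   -0.8 -276.9] rotvec deg [ 0.11 -0.01 -0.04]
```

View pics/w9.png

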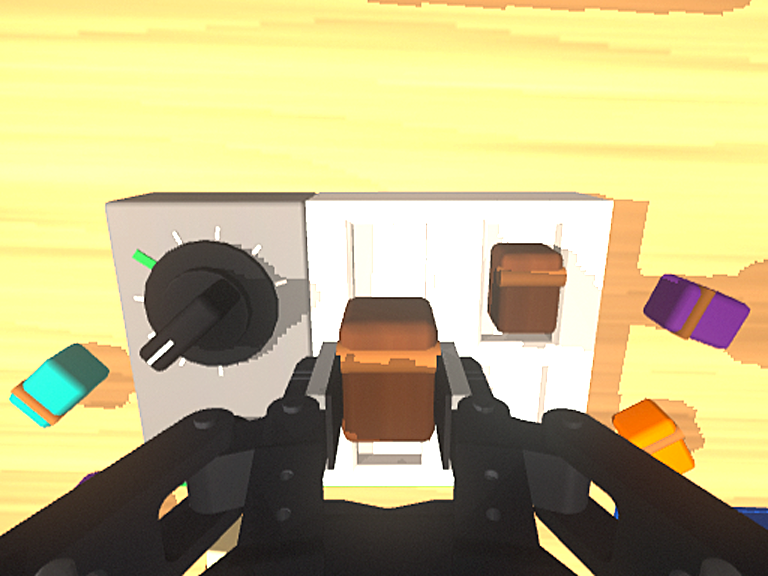

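Request:
step_arm(increments=[[[14, -1, -18], [0, 0, 0], 1], [[22, 0, -28], [0, 0, 0], 1], [[22, 0, -28], [0, 0, 0], 1], [[22, 0, -28], [0, 0, 0], 1], [[22, 0, -28], [0, 0, 0], 1], [[22, 0, -28], [0, 0, 0], 1], [[22, 0, -28], [0, 0, 0], 1], [[22, 0, -28], [0, 0, 0], 1], [[22, 0, -28], [0, 0, 0], 1], [[16, 0, -20], [0, 0, 0], 1], [[0, 0, 0], [0, 0, 0], 1]])

```text
time_s: 10.22
ee_pos: [0.3995, -0.3222, 0.1221]
ee_rot: [0.511, -0.498, 0.484, -0.507]
contact_force: [0.4, -0.9, -0.9]
finger_gap: 0.0283
```

```bash
python3 - <<'E'
from h import *
st(); go([.402,-.33,.037],1.7)
E
```

```text
t 10.22 pos [ 399.5 -322.2  122.1] yaw(toolz) 2.08 ydir [-0.019  0.009 -1.   ] F [ 0.4 -0.9 -0.9] gap 28.3 q [-0.68  0.14 -0.26  1.19 -0.    2.43]
tool mm [ 8.7 84.9  3.8] rotvec deg [ 1.05  0.38 -0.54]
```

Request:
step_arm(increments=[[[4, 18, 2], [0.4, 0.2, -0.2], 1], [[4, 20, 2], [0.3, 0.2, -0.2], 1], [[0, 20, 0], [0.2, 0, 0], 1], [[0, 20, 0], [0, 0, 0], 1], [[0, 8, 0], [0, 0, 0], 1], [[0, 0, 0], [0, 0, 0], 1], [[0, 0, 0], [0, 0, 0], -0.2], [[0, 0, 0], [0, 0, 0], -0.2], [[0, 0, 0], [0, 0, 0], -0.2], [[0, -20, 0], [0, 0, 0], -0.2], [[0, -30, 0], [0, 0, 0], -0.2], [[0, -30, 0], [0, 0, 0], -0.2]])

```text
time_s: 11.22
ee_pos: [0.3982, -0.3264, 0.1059]
ee_rot: [-0.506, 0.5, -0.487, 0.506]
contact_force: [0.1, -0.5, -0.9]
finger_gap: 0.0514
```

```bash
python3 - <<'E'
from h import *
st(); snap("w10"); go([.6725,-.1738,.13],1.7)
E
```

```text
t 11.22 pos [ 398.2 -326.4  105.9] yaw(toolz) 1.46 ydir [-0.012  0.012 -1.   ] F [ 0.1 -0.5 -0.9] gap 51.4 q [-0.69  0.15 -0.29  1.15  0.    2.43]
tool mm [-147.8  -17.8  275.6] rotvec deg [ 0.29 -0.24 -0.39]
```

View pics/w10.png

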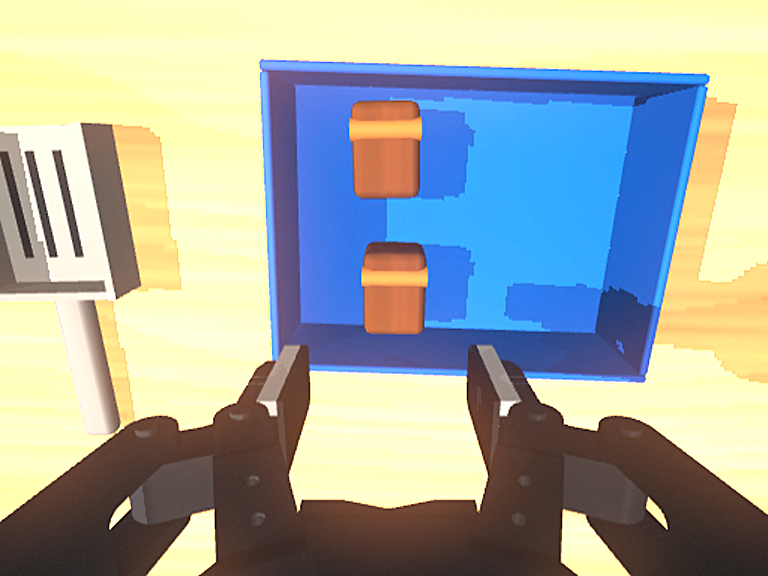

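Request:
step_arm(increments=[[[-10, -8, 18], [0, 0, 0], -0.2], [[-16, -8, 31], [0, 0, 0], -0.2], [[-16, 0, 31], [0, 0, 0], -0.2], [[-16, 0, 31], [0, 0, 0], -0.2], [[-16, 0, 31], [0, 0, 0], -0.2], [[-16, 0, 31], [0, 0, 0], -0.2], [[-16, 0, 31], [0, 0, 0], -0.2], [[-16, 0, 30], [0, 0, 0], -0.2], [[-14, 0, 22], [0, 0, 0], -0.2], [[-4, 0, 6], [0, 0, 0], -0.2], [[0, 0, 0], [0, 0, 0], -0.2]])

```text
time_s: 12.18
ee_pos: [0.6797, -0.1785, 0.1498]
ee_rot: [-0.501, 0.486, -0.503, 0.51]
contact_force: [-1.6, 0.2, 0.7]
finger_gap: 0.0514
```

```bash
python3 - <<'E'
from h import *
st(); go([.6725,-.1738,.085],1.7)
E
```

```text
t 12.18 pos [ 679.7 -178.5  149.8] yaw(toolz) 1.28 ydir [ 0.025 -0.009 -1.   ] F [-1.6  0.2  0.7] gap 51.4 q [-0.26  0.45  0.22  1.31 -0.    2.86]
tool mm [-5.5 64.6 -8.7] rotvec deg [-1.44 -0.43  0.54]
```

Request:
step_arm(increments=[[[-2, 14, -3], [-0.5, -0.2, 0.2], -0.2], [[-2, 18, -3], [-0.5, -0.2, 0.2], -0.2], [[-1, 18, -2], [-0.4, 0, 0.1], -0.2], [[0, 12, 0], [0, 0, 0], -0.2], [[0, 2, 0], [0, 0, 0], -0.2], [[0, 0, 0], [0, 0, 0], -0.2]])

```text
time_s: 12.68
ee_pos: [0.6668, -0.1774, 0.0831]
ee_rot: [0.507, -0.493, 0.494, -0.506]
contact_force: [-0.2, -0.1, 0.1]
finger_gap: 0.0512
```

```bash
python3 - <<'E'
from h import *
st(); go([.6725,-.1738,.052],1.7); snap("w11")
E
```

```text
t 12.68 pos [ 666.8 -177.4   83.1] yaw(toolz) 1.51 ydir [-0.001 -0.002 -1.   ] F [-0.2 -0.1  0.1] gap 51.2 q [-0.26  0.47  0.1   1.2  -0.    2.86]
tool mm [-3.5 31.1  5.8] rotvec deg [ 0.05 -0.19  0.08]
```

View pics/w11.png

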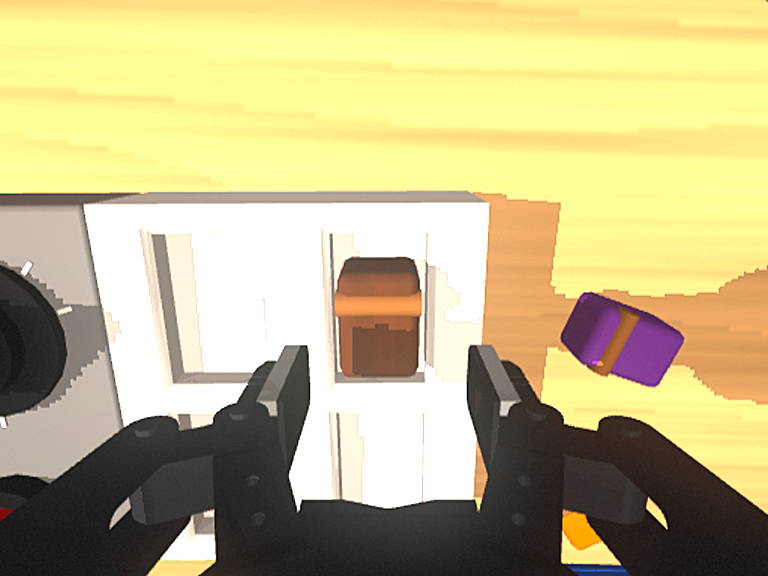

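Stub 2 is at x≈380 px, nearly central between the jaws (388). I'll descend and grip it.

Request:
step_arm(increments=[[[-1.5, 7, 3], [0, 0, 0], -0.2], [[-1.5, 11, 2], [0, 0, 0], -0.2], [[0, 11, 0], [0, 0, 0], -0.2], [[0, 2, 0], [0, 0, 0], -0.2], [[0, 0, 0], [0, 0, 0], -0.2]])

```text
time_s: 13.15
ee_pos: [0.6726, -0.1759, 0.0524]
ee_rot: [-0.506, 0.492, -0.496, 0.506]
contact_force: [-0.5, -0.7, 0.0]
finger_gap: 0.0514
```

```bash
python3 - <<'E'
from h import *
st(); go([.6725,-.1755,.052],1.7)
E
```

```text
t 13.15 pos [ 672.6 -175.9   52.4] yaw(toolz) 1.39 ydir [ 0.004 -0.003 -1.   ] F [-0.5 -0.7  0. ] gap 51.4 q [-0.26  0.49  0.06  1.14 -0.    2.86]
tool mm [-0.4  0.4 -0.1] rotvec deg [-0.2  -0.31  0.17]
```

Request:
step_arm(increments=[[[0, 0, 0], [0, 0, 0], 1], [[0, 0, 0], [0, 0, 0], 1], [[0, 0, 0], [0, 0, 0], 1], [[0, 0, 0], [0, 0, 0], 1], [[0, -20, 0], [0, 0, 0], 1], [[0, -20, 0], [0, 0, 0], 1], [[0, -20, 0], [0, 0, 0], 1], [[0, -20, 0], [0, 0, 0], 1], [[0, -5, 0], [0, 0, 0], 1], [[0, 0, 0], [0, 0, 0], 1]])

```text
time_s: 13.98
ee_pos: [0.6719, -0.175, 0.1402]
ee_rot: [0.506, -0.493, 0.495, -0.506]
contact_force: [-0.2, 0.7, -0.8]
finger_gap: 0.0286
```

```bash
python3 - <<'E'
from h import *
st(); go([.43,-.385,.14],1.7)
E
```

```text
t 13.98 pos [ 671.9 -175.   140.2] yaw(toolz) 1.44 ydir [ 0.002 -0.002 -1.   ] F [-0.2  0.7 -0.8] gap 28.6 q [-0.25  0.46  0.21  1.32 -0.    2.86]
tool mm [ 203.9    0.3 -247.1] rotvec deg [-0.09 -0.26  0.14]
```

Request:
step_arm(increments=[[[12, 0, -17], [0, 0, 0], 1], [[21, 0, -28], [0, 0, 0], 1], [[21, 0, -28], [0, 0, 0], 1], [[21, 0, -28], [0, 0, 0], 1], [[21, 0, -28], [0, 0, 0], 1], [[21, 0, -28], [0, 0, 0], 1], [[21, 0, -28], [0, 0, 0], 1], [[21, 0, -28], [0, 0, 0], 1], [[20, 0, -25], [0, 0, 0], 1], [[12, 0, -16], [0, 0, 0], 1], [[0, 0, 0], [0, 0, 0], 1]])

```text
time_s: 14.9
ee_pos: [0.4109, -0.3761, 0.1254]
ee_rot: [0.509, -0.495, 0.489, -0.507]
contact_force: [0.2, 0.2, -0.4]
finger_gap: 0.0283
```

```bash
python3 - <<'E'
from h import *
st(); go([.425,-.38,.037],1.7); snap("w12")
E
```

```text
t 14.9 pos [ 410.9 -376.1  125.4] yaw(toolz) 1.81 ydir [-0.007  0.004 -1.   ] F [ 0.2  0.2 -0.4] gap 28.3 q [-0.74  0.21 -0.17  1.2  -0.    2.37]
tool mm [ 4.7 88.3 14.6] rotvec deg [ 0.39  0.11 -0.22]
```

View pics/w12.png

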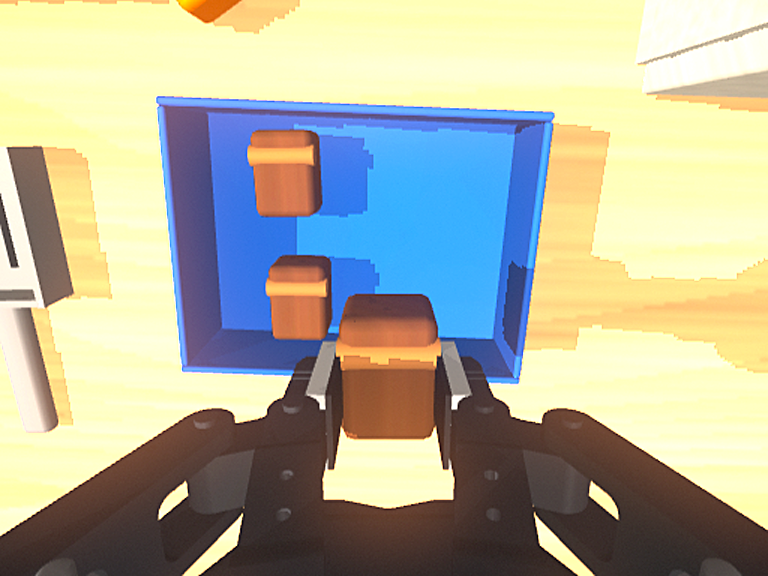

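Request:
step_arm(increments=[[[6, 18, 6], [0.2, 0, -0.1], 1], [[6, 20, 6], [0.2, 0, -0.1], 1], [[3, 20, 2], [0, 0, 0], 1], [[0, 20, 0], [0, 0, 0], 1], [[0, 8, 0], [0, 0, 0], 1], [[0, 0, 0], [0, 0, 0], 1]])

```text
time_s: 15.45
ee_pos: [0.4302, -0.3871, 0.0333]
ee_rot: [-0.507, 0.491, -0.491, 0.51]
contact_force: [-1.7, 0.2, -0.4]
finger_gap: 0.0286
```

```bash
python3 - <<'E'
from h import *
st(); go([.425,-.39,.037],1.7)
E
```

```text
t 15.45 pos [ 430.2 -387.1   33.3] yaw(toolz) 1.99 ydir [ 0.003  0.002 -1.   ] F [-1.7  0.2 -0.4] gap 28.6 q [-0.73  0.3  -0.27  1.    0.    2.37]
tool mm [ 2.7 -3.7 -5.3] rotvec deg [-0.18  0.29 -0.13]
```

Request:
step_arm(increments=[[[0, 0, 0], [0, 0, 0], 0], [[0, 0, 0], [0, 0, 0], 0], [[0, 0, 0], [0, 0, 0], 0], [[0, -20, 0], [0, 0, 0], 0], [[0, -30, 0], [0, 0, 0], 0], [[0, -30, 0], [0, 0, 0], -0.5], [[0, -30, 0], [0, -7, 0], -0.5], [[0, -20, 0], [0, -7, 0], -0.5], [[0, -10, 0], [0, -7, 0], -0.5], [[0, 0, 0], [0, -7, 0], -0.5], [[0, 0, 0], [0, -7, 0], -0.5], [[0, 0, 0], [0, -7, 0], -0.5]])

```text
time_s: 16.45
ee_pos: [0.4339, -0.3872, 0.1936]
ee_rot: [0.654, -0.263, 0.276, -0.653]
contact_force: [-0.4, -0.5, 0.3]
finger_gap: 0.0638
```

Request:
step_arm(increments=[[[0, 0, 0], [0, -7, 0], -0.5], [[0, 0, 0], [0, -7, 0], -0.5], [[0, 0, 0], [0, -7, 0], -0.5], [[0, 0, 0], [0, -7, 0], -0.5], [[0, 0, 0], [0, -7, 0], -0.5], [[0, 0, 0], [0, -7, 0], -0.5], [[0, 0, 0], [0, -7, 0], -0.5], [[0, 0, 0], [0, -7, 0], -0.5], [[0, 0, 0], [0, -7, 0], -0.5], [[0, 0, 0], [0, -7, 0], -0.5], [[0, 0, 0], [0, -7, 0], -0.5], [[0, 0, 0], [0, -7, 0], -0.5]])

```text
time_s: 17.45
ee_pos: [0.4377, -0.3896, 0.2138]
ee_rot: [0.676, 0.258, -0.239, -0.648]
contact_force: [0.4, -0.1, -0.1]
finger_gap: 0.064
```

```bash
python3 - <<'E'
from h import *
st(); go([.46,.05,.24],181.7); snap("t1","top")
snap("w13")
E
```

```text
t 17.45 pos [ 437.7 -389.6  213.8] yaw(toolz) 131.09 ydir [ 0.039 -0.028 -0.999] F [ 0.4 -0.1 -0.1] gap 64.0 q [-0.73  0.2   0.01  1.33  0.01  0.12]
tool mm [306.2 -37.5 315.1] rotvec deg [  2.75 -50.58  -0.59]
```

View pics/t1.png

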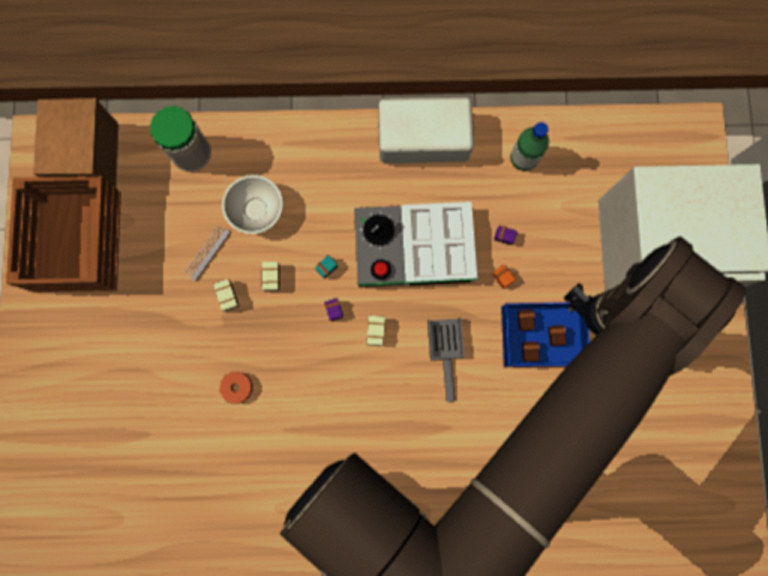

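Request:
step_arm(increments=[[[20, -5, 22], [0.4, -7, 0], -0.5], [[28, -5, 24], [0.4, -7, 0], -0.5], [[32, -4, 19], [0.4, -7, 0], -0.5], [[34, -4, 15], [0.4, -7, 0], -0.5], [[36, -4, 10], [0.4, -7, 0], -0.5], [[37, -4, 5], [0.4, -7, 0], -0.5], [[38, -4, 0], [0.4, -7, 0], -0.5], [[38, 0, -3], [0, -2, 0], -0.5], [[38, 0, -2], [0, 0, 0], -0.5], [[38, 0, -2], [0, 0, 0], -0.5], [[38, 0, -2], [0, 0, 0], -0.5], [[20, 0, 0], [0, 0, 0], -0.5]])

```text
time_s: 18.55
ee_pos: [0.4645, 0.0485, 0.2472]
ee_rot: [-0.502, -0.503, 0.503, 0.491]
contact_force: [-0.1, -0.2, -0.1]
finger_gap: 0.064
```

```bash
python3 - <<'E'
from h import *
st(); go([.4469,-.005,.018],174.7); snap("w14")
E
```

```text
t 18.55 pos [464.5  48.5 247.2] yaw(toolz) -179.28 ydir [ 0.011 -0.012 -1.   ] F [-0.1 -0.2 -0.1] gap 64.0 q [ 0.11  0.01 -0.13  1.42 -0.01  0.1 ]
tool mm [-50.6 229.6  20.7] rotvec deg [ 0.65  6.02 -0.63]
```

View pics/w14.png

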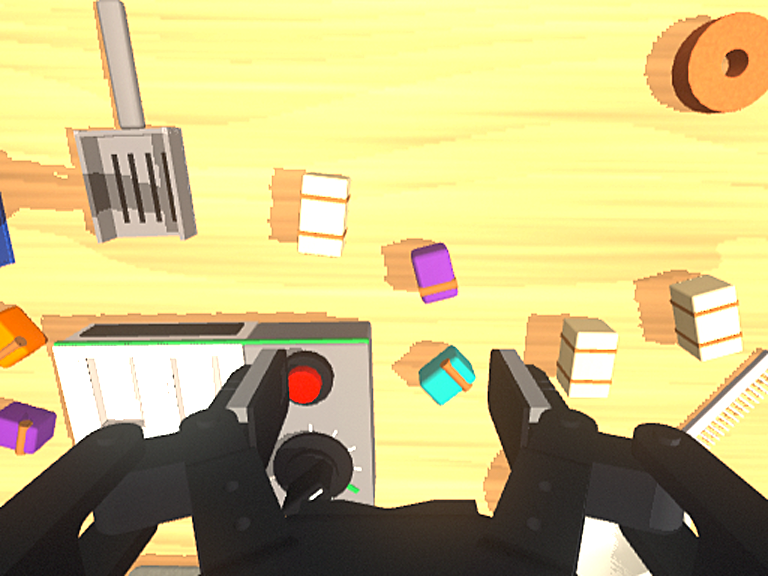

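```bash
python3 - <<'E'
from h import *
im=cv2.imread("pics/w14_raw.png")
a=cv2.resize(im[105:180,170:270],None,fx=4,fy=4,interpolation=cv2.INTER_CUBIC)
b=cv2.resize(im[170:280,360:510],None,fx=4,fy=4,interpolation=cv2.INTER_CUBIC)
c=np.zeros((440,1000,3),np.uint8)[:, :800]
c=np.zeros((760,600,3),np.uint8); c[:300,:400]=a; c[310:750,:600]=b
cv2.imwrite("pics/w14c.png",c[:750])
E
```

```text
(no output)
```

View pics/w14c.png

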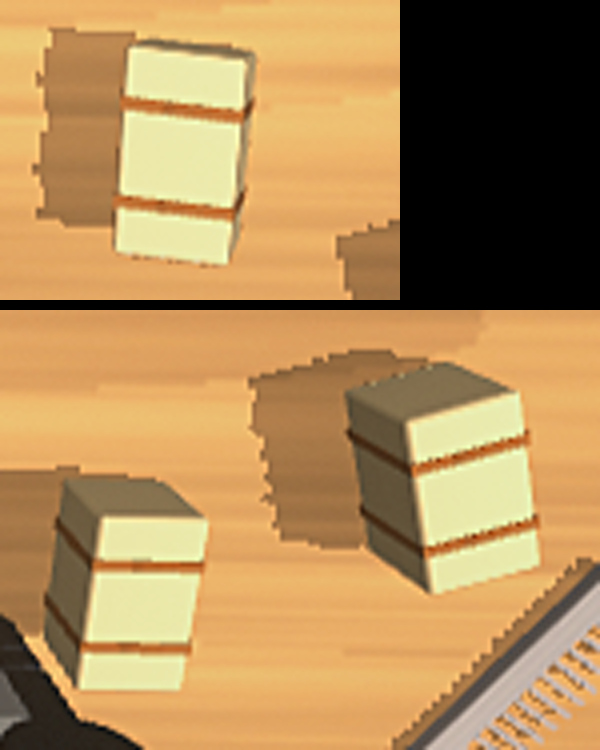

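```bash
python3 - <<'E'
from h import *
ci=load("w14")
D=dict(C=([(129,45),(247,57),(229,264),(114,250)],(170,105),0),A=([(102,517),(207,517),(181,690),(78,690)],(360,170),310),B=([(405,423),(520,392),(540,567),(434,594)],(360,170),310))
for n,(q,o,dy) in D.items():
    w=np.array([p2w("wrist",(np.array(u)-[0,dy])/4+np.array(o)-.4,.034,ci) for u in q])[:,:2]
    ax=(w[2]+w[3]-w[0]-w[1])/2; ay=(w[0]+w[3]-w[1]-w[2])/2
    print(n,w.mean(0).round(4),"yaw",np.degrees(np.arctan2(ax[1],ax[0])).round(1),np.linalg.norm(ax).round(4),np.linalg.norm(ay).round(4))
# orientation check
st()
E
```

```text
C [ 0.4487 -0.0041] yaw -6.2 0.0589 0.0331
A [0.5696 0.2162] yaw 0.4 0.0591 0.032
B [0.5316 0.3107] yaw 19.0 0.0587 0.0324
t 18.6 pos [464.5  50.3 247.3] yaw(toolz) -179.17 ydir [ 0.011 -0.01  -1.   ] F [-0.7  1.2 -0.2] gap 63.6 q [ 0.11  0.01 -0.13  1.42 -0.01  0.1 ]
```

```bash
python3 - <<'E'
from h import *
go([.4485,-.0045,.10],174)
E
```

```text
tool mm [-53.1 147.7  18.4] rotvec deg [ 0.65  6.83 -0.54]
```

Request:
step_arm(increments=[[[-9, 22, 4], [0.2, 2, -0.2], -0.3], [[-9, 25, 3], [0.2, 2, -0.2], -0.3], [[-9, 25, 3], [0.2, 2, -0.1], -0.3], [[-10, 25, 3], [0, 1, 0], -0.3], [[-10, 25, 3], [0, 0, 0], -0.3], [[-4, 18, 1], [0, 0, 0], -0.3], [[0, 0, 0], [0, 0, 0], -0.3]])

```text
time_s: 19.18
ee_pos: [0.4477, 0.0033, 0.1088]
ee_rot: [0.535, 0.47, -0.461, -0.529]
contact_force: [0.3, 0.4, -0.4]
finger_gap: 0.0555
```

```bash
python3 - <<'E'
from h import *
st();go([.4485,-.0045,.06],174); snap("w15")
E
```

```text
t 19.18 pos [447.7   3.3 108.8] yaw(toolz) 172.43 ydir [ 0.016  0.001 -1.   ] F [ 0.3  0.4 -0.4] gap 55.5 q [ 0.01 -0.   -0.45  1.11  0.    0.14]
tool mm [-7.8 48.8 -1.1] rotvec deg [ 0.88 -1.57  0.18]
```

View pics/w15.png

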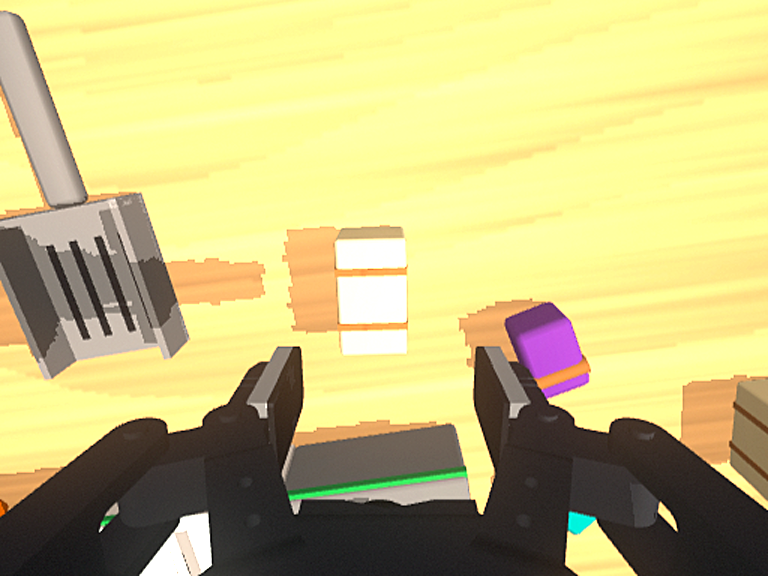

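```bash
python3 - <<'E'
from h import *
ci=load("w15")
w=np.array([p2w("wrist",np.array(u)/1.5-.17,.034,ci) for u in [(335,240),(406,240),(407,354),(341,354)]])[:,:2]
ax=(w[2]+w[3]-w[0]-w[1])/2
print(w.mean(0),np.degrees(np.arctan2(ax[1],ax[0])),np.linalg.norm(ax))
w=p2w("wrist",np.array((508,330))/1.5-.17,.03,ci);print("purple edge",w)
E
```

```text
[ 0.44927046 -0.00442617] -6.503244000675213 0.05839627671268438
purple edge [0.47608576 0.0607208  0.03      ]
```

Request:
step_arm(increments=[[[-4, 18, -1], [0.4, -0.5, 0.1], -0.3], [[-4, 20, 0], [0.3, -0.5, 0.1], -0.3], [[0, 20, 0], [0.1, -0.2, 0], -0.3], [[0, 20, 0], [0, 0, 0], -0.3], [[0, 6, 0], [0, 0, 0], -0.3], [[0, 0, 0], [0, 0, 0], -0.3], [[0, 0, 0], [0, 0, 0], -0.3]])

```text
time_s: 19.82
ee_pos: [0.4593, -0.0035, 0.0371]
ee_rot: [0.534, 0.475, -0.463, -0.524]
contact_force: [-0.3, -0.0, -0.4]
finger_gap: 0.0557
```

```bash
python3 - <<'E'
from h import *
st();go([.449,-.0045,.018],173.6)
E
```

```text
t 19.82 pos [459.3  -3.5  37.1] yaw(toolz) 173.04 ydir [ 0.022  0.    -1.   ] F [-0.3 -0.  -0.4] gap 55.7 q [-0.01  0.06 -0.55  0.94  0.    0.11]
tool mm [-2.3 18.8 10.5] rotvec deg [ 1.24 -0.56  0.16]
```

Request:
step_arm(increments=[[[-1, 0, 5], [0.6, -0.3, 0], -0.3], [[-1, 4, 4], [0.5, -0.2, 0.1], -0.3], [[0, 8, 0], [0.2, 0, 0], -0.3], [[0, 6, 0], [0, 0, 0], -0.3], [[0, 0, 0], [0, 0, 0], -0.3], [[0, 0, 0], [0, 0, 0], -0.3]])

```text
time_s: 20.32
ee_pos: [0.4531, -0.0041, 0.0227]
ee_rot: [0.528, 0.473, -0.469, -0.527]
contact_force: [-0.5, 0.6, 0.5]
finger_gap: 0.0555
```

```bash
python3 - <<'E'
from h import *
st();go([.449,-.0045,.018],173.6)
E
```

```text
t 20.32 pos [453.1  -4.1  22.7] yaw(toolz) 173.54 ydir [ 0.005  0.001 -1.   ] F [-0.5  0.6  0.5] gap 55.5 q [-0.01  0.08 -0.56  0.92  0.    0.1 ]
tool mm [-0.9  4.7  4. ] rotvec deg [ 0.28 -0.06  0.11]
```

Request:
step_arm(increments=[[[-0.5, 2, 3], [0.2, 0, 0], -0.3], [[0, 2, 1], [0, 0, 0], -0.3], [[0, 0, 0], [0, 0, 0], -0.3], [[0, 0, 0], [0, 0, 0], 1], [[0, 0, 0], [0, 0, 0], 1], [[0, 0, 0], [0, 0, 0], 1], [[0, 0, 0], [0, 0, 0], 1]])

```text
time_s: 20.9
ee_pos: [0.4485, -0.0042, 0.0185]
ee_rot: [-0.527, -0.472, 0.47, 0.528]
contact_force: [-0.5, 0.0, -0.6]
finger_gap: 0.0325
```

```bash
python3 - <<'E'
from h import *
st();go([.449,-.0045,.018],173.6)
E
```

```text
t 20.9 pos [448.5  -4.2  18.5] yaw(toolz) 173.53 ydir [ 0.001  0.002 -1.   ] F [-0.5  0.  -0.6] gap 32.5 q [-0.01  0.08 -0.58  0.92  0.    0.1 ]
tool mm [-0.3  0.5 -0.5] rotvec deg [ 0.05 -0.07  0.11]
```

Request:
step_arm(increments=[[[0, -14, 0], [0, 0, 0], 1], [[0, -22, 0], [0, -2, 0], 1], [[0, -22, 0], [0, -2, 0], 1], [[0, -22, 0], [0, -2, 0], 1], [[0, -14, 0], [0, -2, 0], 1], [[0, -2, 0], [0, 0, 0], 1], [[0, 0, 0], [0, 0, 0], 1]])

```text
time_s: 21.48
ee_pos: [0.4465, -0.0043, 0.1166]
ee_rot: [-0.491, -0.508, 0.508, 0.493]
contact_force: [0.3, 0.4, 0.0]
finger_gap: 0.0325
```

```bash
python3 - <<'E'
from h import *
st();go([.5945,-.1762,.12],181.7)
E
```

```text
t 21.48 pos [446.5  -4.3 116.6] yaw(toolz) -178.15 ydir [-0.004  0.002 -1.   ] F [0.3 0.4 0. ] gap 32.5 q [-0.01  0.01 -0.42  1.15  0.   -0.04]
tool mm [-176.5   -4.3 -142.3] rotvec deg [-0.2   0.15  0.11]
```

Request:
step_arm(increments=[[[-16, -1, -13], [0, 0, 0], 1], [[-28, -1, -22], [0, 0, 0], 1], [[-28, 0, -22], [0, 0, 0], 1], [[-28, 0, -22], [0, 0, 0], 1], [[-28, 0, -22], [0, 0, 0], 1], [[-24, 0, -20], [0, 0, 0], 1], [[-14, 0, -12], [0, 0, 0], 1], [[-5, 0, -4], [0, 0, 0], 1], [[0, 0, 0], [0, 0, 0], 1]])

```text
time_s: 22.23
ee_pos: [0.59, -0.1773, 0.104]
ee_rot: [-0.488, -0.504, 0.509, 0.499]
contact_force: [-0.2, 0.3, -0.8]
finger_gap: 0.0325
```

```bash
python3 - <<'E'
from h import *
st();go([.5945,-.1762,.12],181.7);snap("w16")
E
```

```text
t 22.23 pos [ 590.  -177.3  104. ] yaw(toolz) -178.45 ydir [-0.016  0.006 -1.   ] F [-0.2  0.3 -0.8] gap 32.5 q [-0.29  0.34 -0.05  1.2   0.   -0.32]
tool mm [  1.1 -16.1  -4.2] rotvec deg [-0.88 -0.15  0.35]
```

View pics/w16.png

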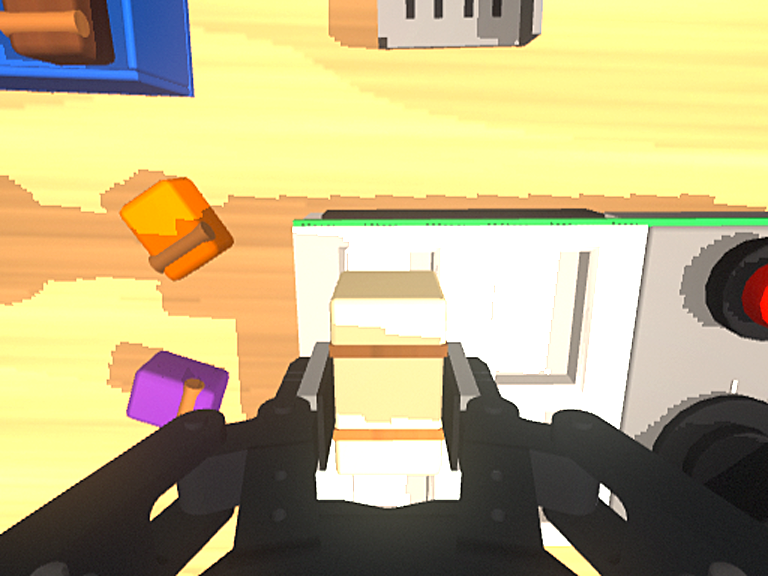

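```bash
python3 - <<'E'
from h import *
ci=load("w16")
for n,u,z in [("corner",(293,227),.05),("bound",(648,227),.05),("p1 near/panel side",(597,247),.05),("p1 far/panel side",(587,384),.05),("p0 near -y outer",(340,246),.05),("blk nearface top L",(331,344),.121),]:
    print(n,p2w("wrist",np.array(u)/1.5-.17,z,ci).round(4))
# block model projected
s=st(); m=R.from_quat(s["ee_rot"]).as_matrix()
ctr=s["ee_pos"]+m[:,1]*(.0005)  # centre approx 1.5mm below..
for dx in (-.03,.03):
  for dy in(-.017,.017):
    for dz in (-.017,.017):
      p=s["ee_pos"]+m@np.array([dy,-dz+.001,dx]); print(dx,dy,dz,((proj("wrist",p,ci)+.17)*1.5).round(0))
E
python3 - <<'E'
import cv2
im=cv2.imread("pics/w16_raw.png"); cv2.imwrite("pics/w16c.png",cv2.resize(im[140:340,190:440],None,fx=3,fy=3,interpolation=cv2.INTER_CUBIC))
E
```

```text
corner [ 0.553 -0.218  0.05 ]
bound [ 0.5492 -0.0684  0.05  ]
p1 near/panel side [ 0.5583 -0.0887  0.05  ]
p1 far/panel side [ 0.6227 -0.0841  0.05  ]
p0 near -y outer [ 0.5606 -0.1983  0.05  ]
blk nearface top L [ 0.5753 -0.1944  0.121 ]
t 22.28 pos [ 589.3 -176.6  103.8] yaw(toolz) -178.41 ydir [-0.016  0.006 -1.   ] F [ 0.5 -0.3 -0.4] gap 32.6 q [-0.29  0.34 -0.05  1.2   0.   -0.32]
-0.03 -0.017 -0.017 [346. 414.]
-0.03 -0.017 0.017 [337. 473.]
-0.03 0.017 -0.017 [434. 414.]
-0.03 0.017 0.017 [444. 473.]
0.03 -0.017 -0.017 [342. 263.]
0.03 -0.017 0.017 [331. 292.]
0.03 0.017 -0.017 [439. 263.]
0.03 0.017 0.017 [451. 292.]
```

View pics/w16c.png

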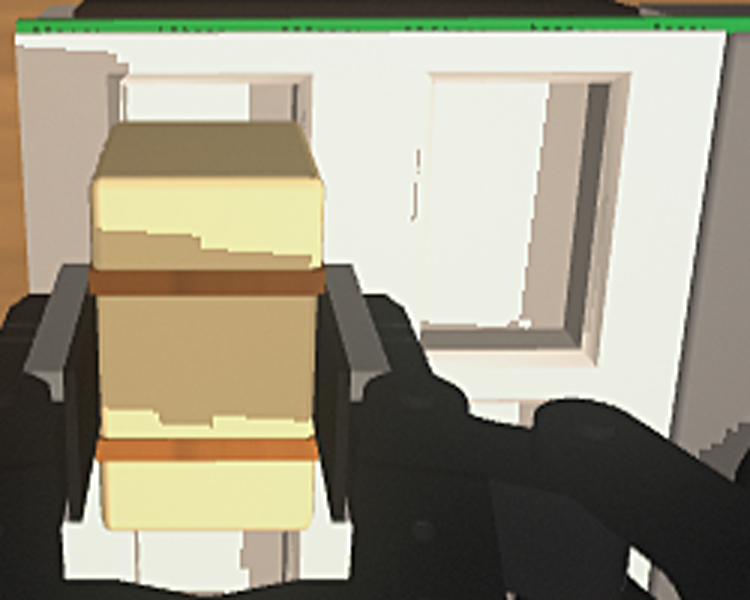

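```bash
python3 - <<'E'
from h import *
ci=load("w16")
for z in (.115,.1193):
    w=np.array([p2w("wrist",np.array(u)/1.5-.17,z,ci) for u in [(331,300),(446.5,300),(441.5,474),(337,474)]])
    print(z,w.round(4).tolist(),w.mean(0).round(4))
st(); go([.5943,-.1757,.085],181.7)
E
```

```text
0.115 [[0.564, -0.195, 0.115], [0.5631, -0.161, 0.115], [0.623, -0.1591, 0.115], [0.6237, -0.1933, 0.115]] [ 0.5934 -0.1771  0.115 ]
0.1193 [[0.5626, -0.1945, 0.1193], [0.5618, -0.1616, 0.1193], [0.6197, -0.1598, 0.1193], [0.6204, -0.1929, 0.1193]] [ 0.5911 -0.1772  0.1193]
t 22.28 pos [ 589.3 -176.6  103.8] yaw(toolz) -178.41 ydir [-0.016  0.006 -1.   ] F [ 0.5 -0.3 -0.4] gap 32.6 q [-0.29  0.34 -0.05  1.2   0.   -0.32]
tool mm [ 0.6 18.7 -5.3] rotvec deg [-0.93 -0.12  0.37]
```

```bash
cat > cal.py <<'E'
# solve wrist camera correction (tool frame) + feeder pose from views with feeder deck corners & pocket geometry
from h import *
from scipy.optimize import least_squares
hx,hy=.0825,.125
views={
"w2":{(hx,hy):(42,19),(hx,-hy):(656,22),(-hx,-hy):(605,391),(-hx,hy):(103,386)},
"w4":{(hx,hy):(78,28),(hx,-hy):(627,23),(-hx,-hy):(583,360),(-hx,hy):(131,358)},
"w16":{(-hx,-hy):(293,227)},
"w7":{(hx,hy):(144,239),(hx,-hy):(580,234)},
"w9":{(hx,hy):(107,204),(hx,-hy):(612,202)},
}
obs=[]
for v,d in views.items():
    ci=load(v)
    for k,u in d.items(): obs.append((ci,k,np.array(u)/1.5-.17))
def pred(ci,p,w):
    T=ci["camera_from_world"].copy(); K=ci["camera_matrix"]
    c=T[:3,:3]@p+T[:3,3]
    c=R.from_rotvec(w[:3]).as_matrix()@c+w[3:6]
    q=K@np.array([c[0],-c[1],-c[2]]); return q[:2]/q[2]
def f(w):
    f0=w[6:9]; c,s=np.cos(f0[2]),np.sin(f0[2]); r=[]
    for ci,(x,y),u in obs: r+=list(pred(ci,np.array([f0[0]+c*x-s*y,f0[1]+s*x+c*y,.05]),w)-u)
    return np.array(r+list(w[:3]/.01)+list(w[3:6]/.002))
r=least_squares(f,[0]*6+[.631,-.092,.03])
print("rot",r.x[:3].round(4),"trans mm",(r.x[3:6]*1e3).round(1),"feeder",r.x[6:9].round(4)); print(r.fun[:-6].round(1))
np.save("cal.npy",r.x)
E
python3 cal.py
```

```text
rot [-0.0072 -0.0094  0.0006] trans mm [-1.7  1.5 -1.9] feeder [ 0.6317 -0.0912  0.0291]
[-0.1  0.6 -0.1  1.  -1.  -0.5  0.7 -0.4 -0.8 -0.1 -0.2  1.2  1.7 -0.5
  0.6  0.4  0.1  0.1 -1.5 -0.4  1.  -0.1 -1.  -1.1  1.  -0.5]
```

```bash
cat >> h.py <<'E'
def cload(tag):
    ci=load(tag); w=np.load("cal.npy"); T=ci["camera_from_world"]; A=np.eye(4); A[:3,:3]=R.from_rotvec(w[:3]).as_matrix(); A[:3,3]=w[3:6]; ci["camera_from_world"]=A@T; return ci
def face(tag,px,z,sc=1.5,off=(0,0)):
    ci=cload(tag); w=np.array([p2w("wrist",np.array(u)/sc+np.array(off)-.17,z,ci) for u in px])[:,:2]
    ax=(w[2]+w[3]-w[0]-w[1])/2; ay=(w[1]+w[2]-w[0]-w[3])/2
    print(tag,"ctr",w.mean(0).round(4),"yaw",np.degrees(np.arctan2(ax[1],ax[0])).round(2),"L",np.linalg.norm(ax).round(4),"W",np.linalg.norm(ay).round(4)); return w
E
python3 - <<'E'
from h import *
face("w15",[(335,240),(406,240),(407,354),(341,354)],.034)
face("w14",[(129,45),(247,57),(229,264),(114,250)],.034,4,(170,105))
face("w14",[(102,207),(207,207),(181,380),(78,380)],.034,4,(360,170))
face("w14",[(405,113),(520,82),(540,257),(434,284)],.034,4,(360,170))
face("w16",[(331,300),(446.5,300),(441.5,474),(337,474)],.1193)
ci=cload("w16")
for u in [(293,227),(340,246),(597,247),(587,384)]: print(p2w("wrist",np.array(u)/1.5-.17,.05,ci).round(4))
E
```

```text
w15 ctr [ 0.4491 -0.0049] yaw -6.67 L 0.0587 W 0.0334
w14 ctr [ 0.4476 -0.0058] yaw -6.32 L 0.0592 W 0.0334
w14 ctr [0.5686 0.2143] yaw -0.0 L 0.0589 W 0.0319
w14 ctr [0.5307 0.3084] yaw 18.53 L 0.0582 W 0.0322
w16 ctr [ 0.592  -0.1768] yaw 1.52 L 0.0584 W 0.0335
[ 0.5528 -0.2186  0.05  ]
[ 0.5605 -0.1987  0.05  ]
[ 0.5583 -0.0884  0.05  ]
[ 0.6228 -0.0842  0.05  ]
```

Request:
step_arm(increments=[[[0, 4, -2], [-0.4, -0.1, 0.2], 1], [[0, 8, -2], [-0.3, 0, 0.1], 1], [[0, 8, -1], [-0.2, 0, 0], 1], [[0, 6, 0], [0, 0, 0], 1], [[0, 0, 0], [0, 0, 0], 1], [[0, 0, 0], [0, 0, 0], 1]])

```text
time_s: 22.78
ee_pos: [0.5903, -0.1711, 0.0739]
ee_rot: [0.49, 0.508, -0.508, -0.493]
contact_force: [0.0, 0.5, -0.9]
finger_gap: 0.0321
```

```bash
python3 - <<'E'
from h import *
st(); go([.5939,-.1757,.075],181.7)
snap("w17")
E
```

```text
t 22.78 pos [ 590.3 -171.1   73.9] yaw(toolz) -178.09 ydir [-0.002  0.003 -1.   ] F [ 0.   0.5 -0.9] gap 32.1 q [-0.28  0.34 -0.12  1.12  0.   -0.32]
tool mm [-4.7 -1.1 -3.4] rotvec deg [-0.13  0.21  0.16]
```

View pics/w17.png

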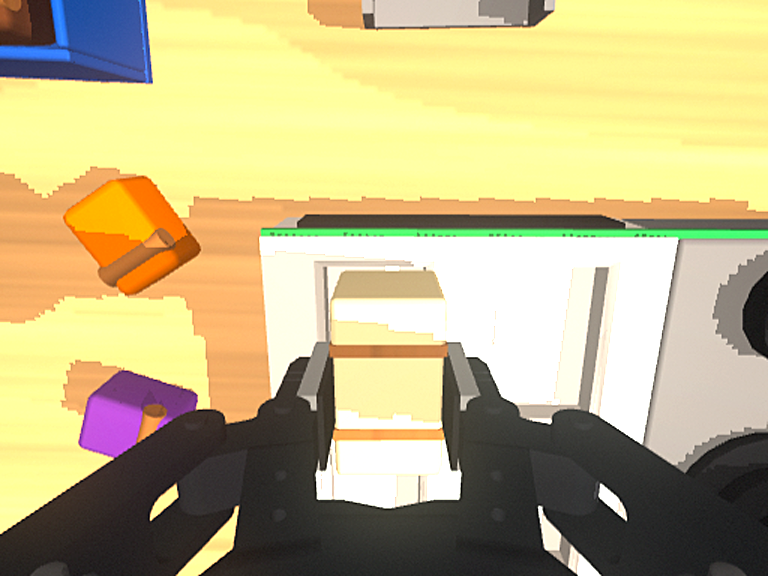

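Request:
step_arm(increments=[[[-2.5, 0, -1.5], [0, 0.2, 0.1], 1], [[-2, 0, -1], [0, 0, 0], 1], [[0, 0, 0], [0, 0, 0], 1], [[0, 0, 0], [0, 0, 0], 1]])

```text
time_s: 23.17
ee_pos: [0.5938, -0.1759, 0.0753]
ee_rot: [-0.492, -0.507, 0.507, 0.493]
contact_force: [0.2, -0.9, -0.5]
finger_gap: 0.0325
```

```bash
python3 - <<'E'
from h import *
st(); go([.5935,-.1757,.0545],181.7)
snap("w18")
im=cv2.imread("pics/w18_raw.png"); cv2.imwrite("pics/w18c.png",cv2.resize(im[140:340,170:420],None,fx=3,fy=3,interpolation=cv2.INTER_CUBIC))
E
```

```text
t 23.17 pos [ 593.8 -175.9   75.3] yaw(toolz) -178.29 ydir [-0.001  0.    -1.   ] F [ 0.2 -0.9 -0.5] gap 32.5 q [-0.29  0.34 -0.11  1.12  0.   -0.32]
tool mm [ 0.2 20.8  0.3] rotvec deg [-0.03  0.01  0.01]
```

View pics/w18c.png

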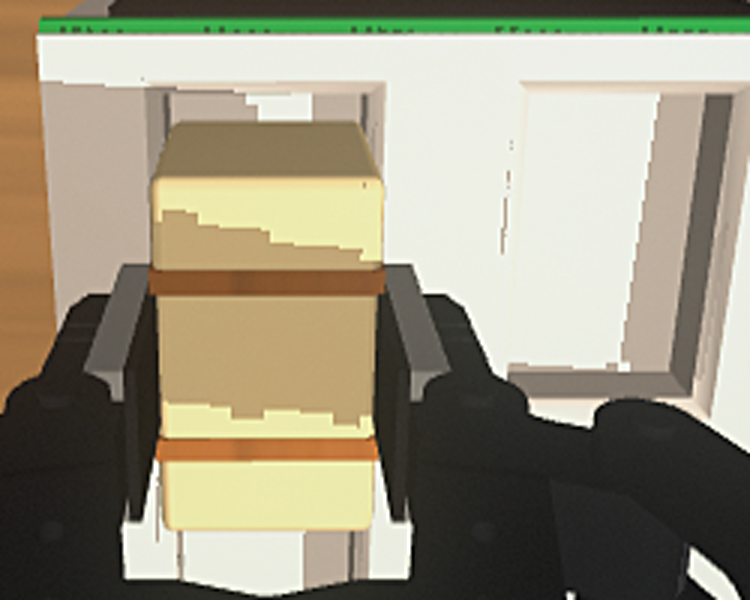

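```bash
python3 - <<'E'
from h import *
ci=cload("w18")
g=lambda u,z: p2w("wrist",np.array(u)/3+[170,140]-np.array(.17),z,ci).round(4)
print("blk near bottom L,R",g((172,122),.0568),g((362,122),.0568))
print("blk near top L,R",g((153,180),.0908),g((382,180),.0908), "far top",g((166,528),.0908),g((373,528),.0908))
print("pocket near outer L,R",g((145,83),.05),g((385,83),.05),"inner",g((165,93),.047),g((366,93),.047))
print("p1 near outer L,R",g((521,83),.05),g((748,83),.05)," far R",g((712,415),.05))
print("deck corner",g((38,36),.05))
E
```

```text
blk near bottom L,R [ 0.5669 -0.1934  0.0568] [ 0.5659 -0.1595  0.0568]
blk near top L,R [ 0.5667 -0.1926  0.0908] [ 0.5657 -0.1597  0.0908] far top [ 0.6255 -0.1909  0.0908] [ 0.6244 -0.1577  0.0908]
pocket near outer L,R [ 0.5614 -0.1991  0.05  ] [ 0.5602 -0.155   0.05  ] inner [ 0.5639 -0.1958  0.047 ] [ 0.5628 -0.1581  0.047 ]
p1 near outer L,R [ 0.5595 -0.1301  0.05  ] [ 0.5583 -0.0886  0.05  ]  far R [ 0.627  -0.0846  0.05  ]
deck corner [ 0.5532 -0.2185  0.05  ]
```

Request:
step_arm(increments=[[[0, 5, 0], [0, 0, 0], 1], [[0, 5, 0], [0, 0, 0], 1], [[0, 5, 0], [0, 0, 0], 1], [[0, 4, 0], [0, 0, 0], 1], [[0, 1, 0], [0, 0, 0], 1], [[0, 0, 0], [0, 0, 0], 1]])

```text
time_s: 23.72
ee_pos: [0.5944, -0.1763, 0.0543]
ee_rot: [0.493, 0.508, -0.507, -0.492]
contact_force: [-0.1, -0.2, 5.5]
finger_gap: 0.0328
```

```bash
python3 - <<'E'
from h import *
st(); go([.5935,-.1757,.0545],181.7)
E
```

```text
t 23.72 pos [ 594.4 -176.3   54.3] yaw(toolz) -178.32 ydir [ 0.001 -0.    -1.   ] F [-0.1 -0.2  5.5] gap 32.8 q [-0.29  0.35 -0.14  1.08  0.   -0.32]
tool mm [ 0.7 -0.2  0.9] rotvec deg [ 0.07 -0.02 -0.02]
```

Request:
step_arm(increments=[[[0, 0, 0], [0, 0, 0], -0.1], [[0, 0, 0], [0, 0, 0], -0.1], [[0, 0, 0], [0, 0, 0], -0.1], [[0, -10, 0], [0, 0, 0], -0.1], [[0, -25, 0], [0, 0, 0], -0.1], [[0, -30, 0], [0, 0, 0], -0.1], [[0, -25, 0], [0, 0, 0], -0.1], [[0, 0, 0], [0, 0, 0], -0.3]])

```text
time_s: 24.38
ee_pos: [0.5922, -0.1756, 0.147]
ee_rot: [-0.491, -0.506, 0.508, 0.494]
contact_force: [1.1, 0.3, 1.1]
finger_gap: 0.0549
```

```bash
python3 - <<'E'
from h import *
st(); go([.545,.216,.16],180)
snap("w19")
E
```

```text
t 24.38 pos [ 592.2 -175.6  147. ] yaw(toolz) -178.31 ydir [-0.005  0.001 -1.   ] F [1.1 0.3 1.1] gap 54.9 q [-0.29  0.32  0.01  1.27  0.   -0.32]
tool mm [392.9 -12.2  35.7] rotvec deg [-0.28  1.69  0.09]
```

View pics/w19.png

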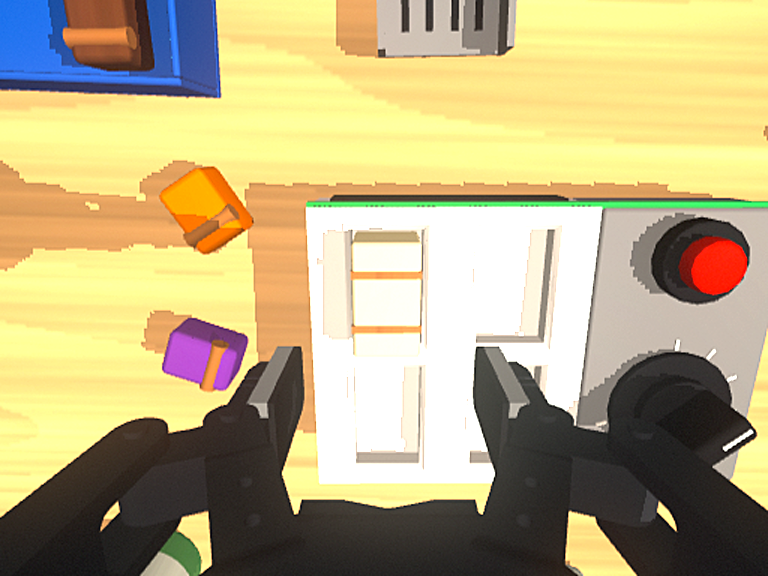

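Request:
step_arm(increments=[[[20, 0, 1], [0, 0, 0], -0.3], [[37, 0, 1], [0, 0.3, 0], -0.3], [[37, 0, 1], [0, 0.3, 0], -0.3], [[37, 0, 1], [0, 0.3, 0], -0.3], [[37, 0, 1], [0, 0.3, 0], -0.3], [[37, 0, 1], [0, 0.3, 0], -0.3], [[37, 0, 1], [0, 0, 0], -0.3], [[37, 0, 1], [0, 0, 0], -0.3], [[37, 0, 1], [0, 0, 0], -0.3], [[37, 0, 1], [0, 0, 0], -0.3], [[24, 0, 1], [0, 0, 0], -0.3], [[8, 0, 0], [0, 0, 0], -0.3]])

```text
time_s: 25.43
ee_pos: [0.5737, 0.222, 0.1383]
ee_rot: [-0.499, -0.495, 0.502, 0.505]
contact_force: [-0.4, -0.3, 1.7]
finger_gap: 0.0554
```

```bash
python3 - <<'E'
from h import *
st(); go([.569,.215,.10],180)
snap("w20")
E
```

```text
t 25.43 pos [573.7 222.  138.3] yaw(toolz) 179.6 ydir [-0.013 -0.001 -1.   ] F [-0.4 -0.3  1.7] gap 55.4 q [0.37 0.32 0.   1.26 0.   0.37]
tool mm [-7.  38.4  4.2] rotvec deg [-0.75 -0.4  -0.05]
```

View pics/w20.png

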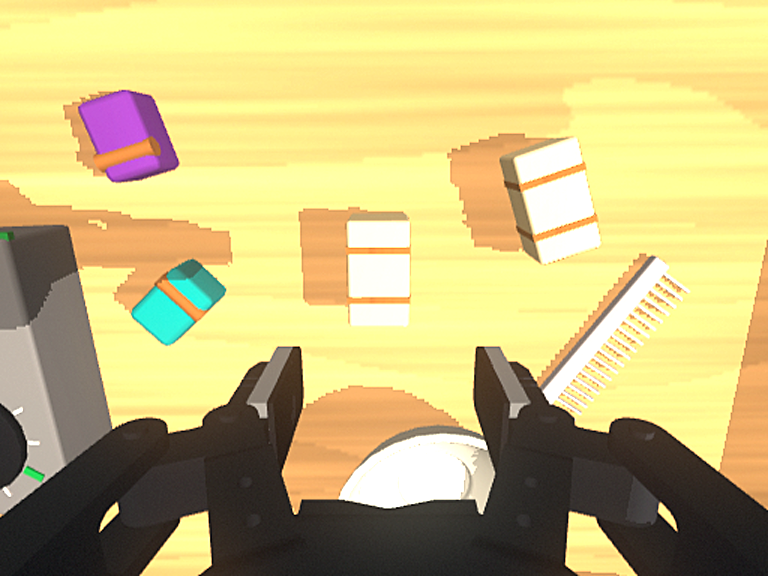

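```bash
python3 - <<'E'
from h import *
face("w20",[(347,220),(410,220),(409,326),(347,326)],.034)
face("w20",[(511,165),(580,137),(600,245),(545,264)],.034)
E
```

```text
w20 ctr [0.5692 0.2159] yaw -1.18 L 0.0597 W 0.0341
w20 ctr [0.532  0.3112] yaw 19.04 L 0.057 W 0.0334
```

Request:
step_arm(increments=[[[-3, 15, 2], [-0.4, -0.2, 0], -0.3], [[-3, 22, 2], [-0.3, 0, 0], -0.3], [[0, 22, 0], [0, 0, 0], -0.3], [[0, 20, 0], [0, 0, 0], -0.3], [[0, 8, 0], [0, 0, 0], -0.3], [[0, 0, 0], [0, 0, 0], -0.3], [[0, 0, 0], [0, 0, 0], -0.3]])

```text
time_s: 26.07
ee_pos: [0.5684, 0.2111, 0.0465]
ee_rot: [0.501, 0.497, -0.501, -0.501]
contact_force: [-0.2, -0.4, 0.3]
finger_gap: 0.0558
```

```bash
python3 - <<'E'
from h import *
st(); go([.5695,.216,.018],179.5)
E
```

```text
t 26.07 pos [568.4 211.1  46.5] yaw(toolz) 179.76 ydir [-0.003 -0.004 -1.   ] F [-0.2 -0.4  0.3] gap 55.8 q [ 0.36  0.34 -0.18  1.06 -0.    0.36]
tool mm [ 5.  28.4 -1.1] rotvec deg [-0.15  0.26 -0.25]
```

Request:
step_arm(increments=[[[3, 6, 0], [0, 0.2, -0.1], -0.3], [[2, 9, -1], [0, 0, -0.1], -0.3], [[0, 9, 0], [0, 0, 0], -0.3], [[0, 4, 0], [0, 0, 0], -0.3], [[0, 0, 0], [0, 0, 0], -0.3], [[0, 0, 0], [0, 0, 0], -0.3]])

```text
time_s: 26.57
ee_pos: [0.5722, 0.2163, 0.0194]
ee_rot: [0.503, 0.499, -0.497, -0.502]
contact_force: [-0.5, -0.1, -0.1]
finger_gap: 0.0559
```

```bash
python3 - <<'E'
from h import *
st(); go([.5695,.216,.018],179.5)
E
```

```text
t 26.57 pos [572.2 216.3  19.4] yaw(toolz) 179.46 ydir [ 0.003  0.001 -1.   ] F [-0.5 -0.1 -0.1] gap 55.9 q [ 0.36  0.36 -0.21  1.    0.    0.37]
tool mm [-0.4  1.4  2.7] rotvec deg [ 0.15 -0.04  0.07]
```

Request:
step_arm(increments=[[[0, 1, 2], [0.1, 0, 0], -0.3], [[0, 0, 0], [0, 0, 0], -0.3], [[0, 0, 0], [0, 0, 0], 1], [[0, 0, 0], [0, 0, 0], 1], [[0, 0, 0], [0, 0, 0], 1], [[0, 0, 0], [0, 0, 0], 1]])

```text
time_s: 27.07
ee_pos: [0.5708, 0.2169, 0.02]
ee_rot: [0.502, 0.499, -0.497, -0.502]
contact_force: [0.8, -0.1, -0.4]
finger_gap: 0.0321
```

```bash
python3 - <<'E'
from h import *
st()
E
```

```text
t 27.07 pos [570.8 216.9  20. ] yaw(toolz) 179.49 ydir [ 0.003  0.002 -1.   ] F [ 0.8 -0.1 -0.4] gap 32.1 q [ 0.36  0.36 -0.21  1.    0.    0.37]
```

Request:
step_arm(increments=[[[0, -14, 0], [0, 0, 0], 1], [[0, -24, 0], [0, -0.7, 0], 1], [[0, -26, 0], [0, -0.7, 0], 1], [[0, -26, 0], [0, -0.7, 0], 1], [[0, -20, 0], [0, 0, 0], 1], [[0, -8, 0], [0, 0, 0], 1], [[0, 0, 0], [0, 0, 0], 1]])

```text
time_s: 27.65
ee_pos: [0.5684, 0.2158, 0.1401]
ee_rot: [-0.492, -0.507, 0.508, 0.493]
contact_force: [-0.0, -0.3, -0.9]
finger_gap: 0.0321
```

```bash
python3 - <<'E'
from h import *
st(); go([.593,-.108,.13],181.7); snap("w21")
E
```

```text
t 27.65 pos [568.4 215.8 140.1] yaw(toolz) -178.31 ydir [-0.003 -0.    -1.   ] F [-0.  -0.3 -0.9] gap 32.1 q [ 0.36  0.3  -0.03  1.25  0.    0.33]
tool mm [-324.4   10.1  -15. ] rotvec deg [-0.17 -0.01 -0.01]
```

View pics/w21.png

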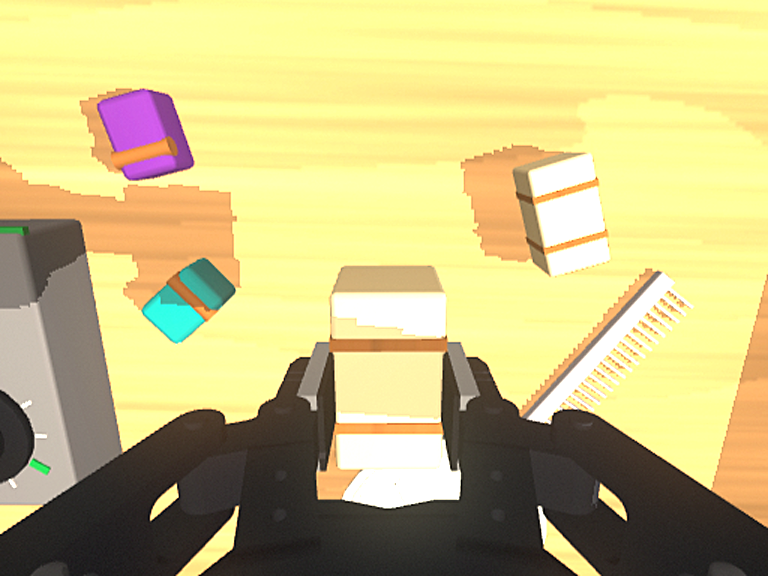

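Request:
step_arm(increments=[[[-18, -15, 0], [0, 0, 0], 1], [[-32, -15, -2], [0, 0, 0], 1], [[-34, 0, -2], [0, 0, 0], 1], [[-34, 0, -2], [0, 0, 0], 1], [[-34, 0, -2], [0, 0, 0], 1], [[-34, 0, -2], [0, 0, 0], 1], [[-34, 0, -2], [0, 0, 0], 1], [[-34, 0, -2], [0, 0, 0], 1], [[-34, 0, -1], [0, 0, 0], 1], [[-22, 0, 0], [0, 0, 0], 1], [[-9, 0, 0], [0, 0, 0], 1], [[0, 0, 0], [0, 0, 0], 1]])

```text
time_s: 28.7
ee_pos: [0.5872, -0.115, 0.1467]
ee_rot: [-0.484, -0.501, 0.516, 0.499]
contact_force: [-0.7, 0.2, -1.0]
finger_gap: 0.0327
```

```bash
python3 - <<'E'
from h import *
st(); go([.5935,-.1085,.077],181.7)
E
```

```text
t 28.7 pos [ 587.2 -115.   146.7] yaw(toolz) -178.02 ydir [-0.031 -0.001 -1.   ] F [-0.7  0.2 -1. ] gap 32.7 q [-0.19  0.3  -0.01  1.29 -0.01 -0.22]
tool mm [ 6.3 69.5 -8.7] rotvec deg [-1.76  0.28  0.02]
```

Request:
step_arm(increments=[[[2, 8, -2], [-0.5, 0.1, 0], 1], [[2, 14, -2], [-0.5, 0.1, 0], 1], [[2, 16, -1], [-0.5, 0.1, 0], 1], [[0, 16, 0], [-0.2, 0, 0], 1], [[0, 12, 0], [0, 0, 0], 1], [[0, 0, 0], [0, 0, 0], 1], [[0, 0, 0], [0, 0, 0], 1]])

```text
time_s: 29.28
ee_pos: [0.5881, -0.1008, 0.0712]
ee_rot: [-0.488, -0.508, 0.509, 0.495]
contact_force: [-0.7, 0.5, 0.5]
finger_gap: 0.0326
```

```bash
python3 - <<'E'
from h import *
st(); go([.5935,-.1085,.077],181.7)
E
```

```text
t 29.28 pos [ 588.1 -100.8   71.2] yaw(toolz) -178.1 ydir [-0.008  0.006 -1.   ] F [-0.7  0.5  0.5] gap 32.6 q [-0.17  0.31 -0.16  1.11  0.   -0.2 ]
tool mm [-7.9 -5.9 -5.1] rotvec deg [-0.48  0.2   0.33]
```

Request:
step_arm(increments=[[[0, -6, 0], [-0.2, 0.1, 0.1], 1], [[-4, 0, -3], [-0.2, 0.1, 0.1], 1], [[-4, 0, -2], [0, 0, 0.1], 1], [[0, 0, 0], [0, 0, 0], 1], [[0, 0, 0], [0, 0, 0], 1]])

```text
time_s: 29.7
ee_pos: [0.5954, -0.1074, 0.0805]
ee_rot: [0.493, 0.509, -0.507, -0.491]
contact_force: [-0.9, -0.3, -1.1]
finger_gap: 0.0323
```

```bash
python3 - <<'E'
from h import *
st(); go([.5935,-.1085,.056],181.7)
snap("w22")
im=cv2.imread("pics/w22_raw.png"); cv2.imwrite("pics/w22c.png",cv2.resize(im[140:340,170:420],None,fx=3,fy=3,interpolation=cv2.INTER_CUBIC))
E
```

```text
t 29.7 pos [ 595.4 -107.4   80.5] yaw(toolz) -178.16 ydir [ 0.002 -0.    -1.   ] F [-0.9 -0.3 -1.1] gap 32.3 q [-0.18  0.31 -0.14  1.12  0.   -0.21]
tool mm [-1.1 24.5  2. ] rotvec deg [ 0.14  0.14 -0.01]
```

View pics/w22c.png

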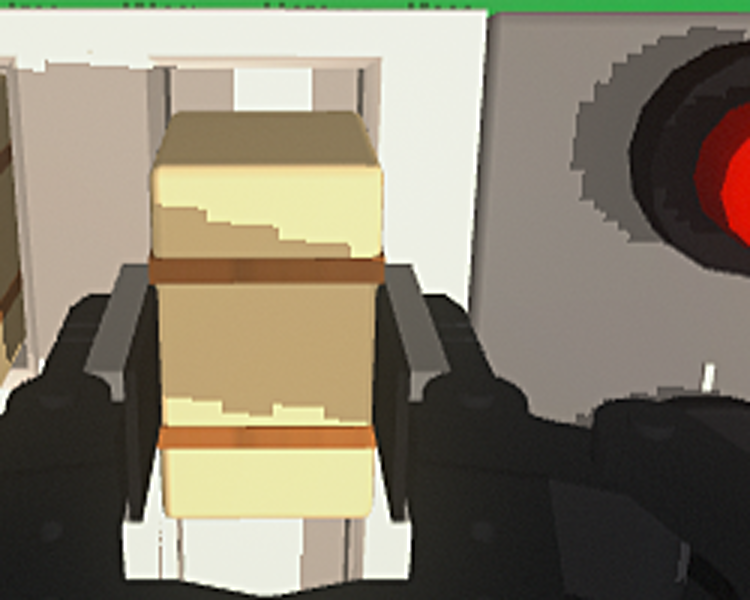

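```bash
python3 - <<'E'
from h import *
ci=cload("w22")
g=lambda u,z: p2w("wrist",np.array(u)/3+[170,140]-np.array(.17),z,ci).round(4)
zb=.0805-.02
print("blk near bottom L,R",g((172,113),zb),g((362,113),zb))
print("far top",g((166,516),zb+.034),g((373,516),zb+.034),"near top",g((153,168),zb+.034),g((383,168),zb+.034))
print("pocket near outer L,R",g((150,58),.05),g((382,58),.05),"inner",g((167,67),.047),g((363,67),.047))
E
```

```text
blk near bottom L,R [ 0.5672 -0.1252  0.0605] [ 0.5662 -0.0911  0.0605]
far top [ 0.626  -0.1225  0.0945] [ 0.6248 -0.089   0.0945] near top [ 0.5669 -0.1244  0.0945] [ 0.5658 -0.0911  0.0945]
pocket near outer L,R [ 0.5594 -0.1304  0.05  ] [ 0.5581 -0.0868  0.05  ] inner [ 0.5616 -0.1275  0.047 ] [ 0.5605 -0.09    0.047 ]
```

Request:
step_arm(increments=[[[-1, 3, 2.5], [0, 0.1, 0], 1], [[0, 5, 0], [0, 0, 0], 1], [[0, 0, 0], [0, 0, 0], 1]])

```text
time_s: 30.0
ee_pos: [0.5932, -0.1092, 0.0726]
ee_rot: [0.494, 0.508, -0.506, -0.491]
contact_force: [-0.3, -0.5, -0.0]
finger_gap: 0.0324
```

```bash
python3 - <<'E'
from h import *
st(); go([.593,-.1085,.056],181.7)
E
```

```text
t 30.0 pos [ 593.2 -109.2   72.6] yaw(toolz) -178.32 ydir [ 0.004 -0.    -1.   ] F [-0.3 -0.5 -0. ] gap 32.4 q [-0.18  0.31 -0.16  1.1   0.   -0.21]
tool mm [ 0.7 16.6  0.3] rotvec deg [ 0.23 -0.02 -0.03]
```

Request:
step_arm(increments=[[[0.5, 4, 0], [0.2, 0, 0], 1], [[0, 5, 0], [0, 0, 0], 1], [[0, 5, 0], [0, 0, 0], 1], [[0, 2.5, 0], [0, 0, 0], 1], [[0, 0, 0], [0, 0, 0], 1], [[0, 0, 0], [0, 0, 0], 1]])

```text
time_s: 30.5
ee_pos: [0.593, -0.1087, 0.0554]
ee_rot: [0.493, 0.507, -0.507, -0.492]
contact_force: [0.0, 0.0, 0.4]
finger_gap: 0.0324
```

```bash
python3 - <<'E'
from h import *
st(); go([.593,-.1085,.056],181.7)
E
```

```text
t 30.5 pos [ 593.  -108.7   55.4] yaw(toolz) -178.34 ydir [ 0.001 -0.001 -1.   ] F [0.  0.  0.4] gap 32.4 q [-0.18  0.32 -0.18  1.07 -0.   -0.21]
tool mm [ 0.2 -0.6 -0. ] rotvec deg [ 0.05 -0.04 -0.05]
```

Request:
step_arm(increments=[[[0, 1.5, 0], [0, 0, 0], 1], [[0, 0, 0], [0, 0, 0], -0.1], [[0, 0, 0], [0, 0, 0], -0.1], [[0, 0, 0], [0, 0, 0], -0.1], [[0, -10, 0], [0, 0, 0], -0.1], [[0, -25, 0], [0, 0, 0], -0.1], [[0, -30, 0], [0, 0, 0], -0.1], [[0, -25, 0], [0, 0, 0], -0.1], [[0, 0, 0], [0, 0, 0], -0.3]])

```text
time_s: 31.25
ee_pos: [0.5907, -0.1081, 0.1469]
ee_rot: [-0.491, -0.506, 0.508, 0.494]
contact_force: [0.8, -0.0, 0.8]
finger_gap: 0.0551
```

```bash
python3 - <<'E'
from h import *
st(); go([.532,.311,.15],199)
snap("w23")
E
```

```text
t 31.25 pos [ 590.7 -108.1  146.9] yaw(toolz) -178.32 ydir [-0.005  0.    -1.   ] F [ 0.8 -0.   0.8] gap 55.1 q [-0.18  0.28 -0.03  1.26 -0.   -0.21]
tool mm [420.6  -2.6  46.4] rotvec deg [ -0.29 -17.32   0.08]
```

View pics/w23.png

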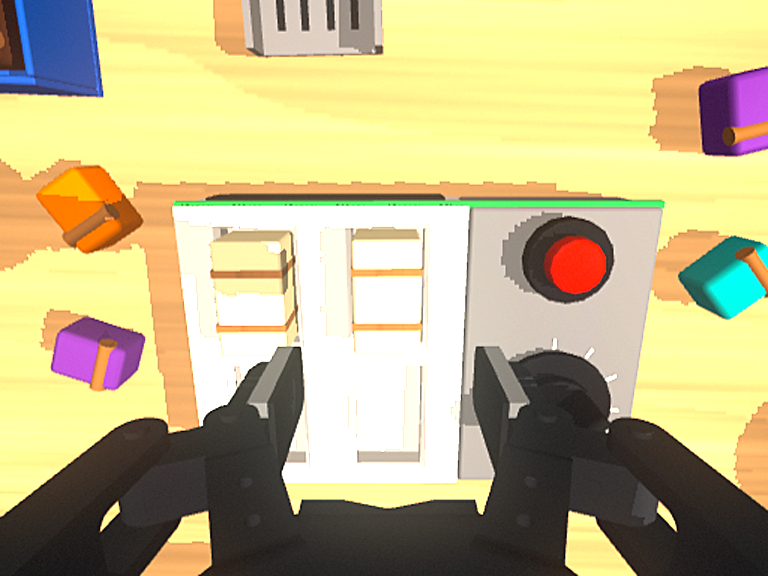

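Request:
step_arm(increments=[[[20, 0, 2], [0, 0, 0], -0.3], [[37, 0, 4], [0, 0, 0], -0.3], [[37, 0, 4], [0, 0, 0], -0.3], [[37, 0, 4], [0, 0, 0], -0.3], [[37, 0, 4], [0, 0, 0], -0.3], [[37, 0, 4], [0, 0, 0], -0.3], [[37, 0, 4], [0, 0, 0], -0.3], [[37, 0, 4], [0, 0, 0], -0.3], [[37, 0, 4], [0, 0, 0], -0.3], [[37, 0, 4], [0, 0, 0], -0.3], [[37, 0, 4], [0, 0, 0], -0.3], [[22, 0, 2], [0, 0, 0], -0.3]])

```text
time_s: 32.3
ee_pos: [0.5306, 0.3138, 0.1355]
ee_rot: [-0.493, -0.499, 0.509, 0.499]
contact_force: [0.8, 0.2, -0.5]
finger_gap: 0.0554
```

Request:
step_arm(increments=[[[5, 0, 1], [0, -4, 0], -0.3], [[0, 0, 0], [0, -5, 0], -0.3], [[0, 0, 0], [0, -5, 0], -0.3], [[0, 0, 0], [0, -4, 0], -0.3], [[0, 0, 0], [0, 0, 0], -0.3]])

```text
time_s: 32.72
ee_pos: [0.5249, 0.3262, 0.1287]
ee_rot: [-0.398, -0.574, 0.588, 0.409]
contact_force: [-0.0, 0.2, 0.3]
finger_gap: 0.0556
```

```bash
python3 - <<'E'
from h import *
st(); go([.532,.311,.10],199)
snap("w24")
E
```

```text
t 32.72 pos [524.9 326.2 128.7] yaw(toolz) -159.55 ydir [-0.025 -0.008 -1.   ] F [-0.   0.2  0.3] gap 55.6 q [0.55 0.34 0.01 1.26 0.01 0.2 ]
tool mm [-16.8  28.7  -2.1] rotvec deg [-1.47  1.45  0.06]
```

View pics/w24.png

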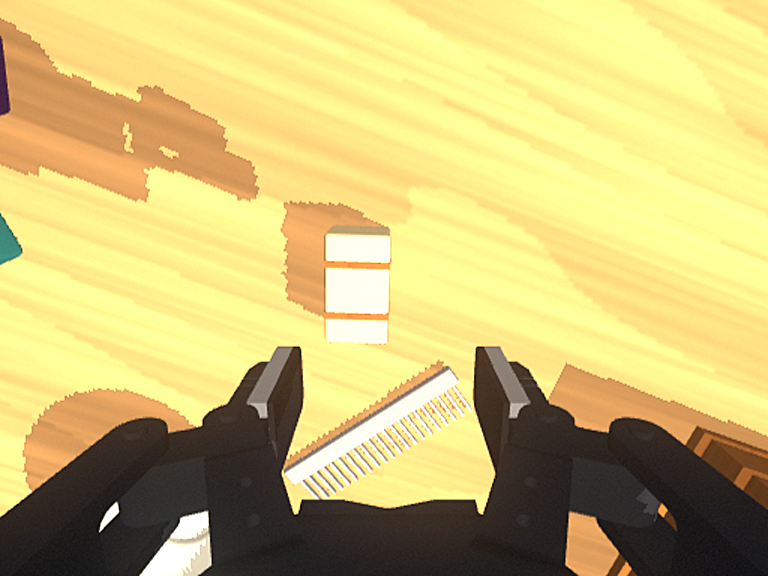

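```bash
python3 - <<'E'
from h import *
w=face("w24",[(325,235),(390,235),(388,343),(325,343)],.034)
go([*w.mean(0),.018],200)
E
```

```text
w24 ctr [0.5314 0.3104] yaw 18.8 L 0.0594 W 0.0339
tool mm [-17.1 110.5  -3.7] rotvec deg [-1.49  0.27  0.07]
```

Request:
step_arm(increments=[[[-5, 10, -1], [-0.5, 0.4, 0], -0.3], [[-6, 18, -1], [-0.5, 0.4, 0], -0.3], [[-6, 20, 0], [-0.4, 0.2, 0], -0.3], [[0, 20, 0], [0, 0, 0], -0.3], [[0, 10, 0], [0, 0, 0], -0.3], [[0, 0, 0], [0, 0, 0], -0.3], [[0, 0, 0], [0, 0, 0], -0.3]])

```text
time_s: 33.35
ee_pos: [0.5315, 0.3087, 0.0461]
ee_rot: [-0.413, -0.573, 0.574, 0.415]
contact_force: [-0.5, -0.3, 1.2]
finger_gap: 0.0555
```

```bash
python3 - <<'E'
from h import *
st(); go([.5318,.3107,.018],199.2)
E
```

```text
t 33.35 pos [531.5 308.7  46.1] yaw(toolz) -161.67 ydir [-0.002 -0.    -1.   ] F [-0.5 -0.3  1.2] gap 55.5 q [ 0.53  0.35 -0.16  1.06  0.    0.21]
tool mm [ 1.8 28.1 -1. ] rotvec deg [-0.13 -0.87  0.03]
```

Request:
step_arm(increments=[[[1, 6, 0], [0, -0.5, 0], -0.3], [[1, 9, -1], [0, -0.4, 0], -0.3], [[0, 9, 0], [0, 0, 0], -0.3], [[0, 4, 0], [0, 0, 0], -0.3], [[0, 0, 0], [0, 0, 0], -0.3], [[0, 0, 0], [0, 0, 0], -0.3]])

```text
time_s: 33.85
ee_pos: [0.5336, 0.3127, 0.0185]
ee_rot: [0.409, 0.578, -0.576, -0.409]
contact_force: [-0.6, -0.4, 0.8]
finger_gap: 0.0555
```

```bash
python3 - <<'E'
from h import *
st(); go([.5318,.3107,.018],199.2)
E
```

```text
t 33.85 pos [533.6 312.7  18.5] yaw(toolz) -160.73 ydir [ 0.002  0.002 -1.   ] F [-0.6 -0.4  0.8] gap 55.5 q [ 0.53  0.37 -0.19  1.    0.    0.19]
tool mm [-1.3  0.5  2.4] rotvec deg [0.13 0.07 0.09]
```

Request:
step_arm(increments=[[[-1, 0, 2], [0, 0, 0], -0.3], [[0, 0, 0], [0, 0, 0], -0.3], [[0, 0, 0], [0, 0, 0], 1], [[0, 0, 0], [0, 0, 0], 1], [[0, 0, 0], [0, 0, 0], 1], [[0, 0, 0], [0, 0, 0], 1]])

```text
time_s: 34.35
ee_pos: [0.5327, 0.3115, 0.0204]
ee_rot: [0.41, 0.578, -0.575, -0.409]
contact_force: [0.6, -0.6, -1.2]
finger_gap: 0.0322
```

```bash
python3 - <<'E'
from h import *
st()
E
```

```text
t 34.35 pos [532.7 311.5  20.4] yaw(toolz) -160.74 ydir [ 0.004  0.003 -1.   ] F [ 0.6 -0.6 -1.2] gap 32.2 q [ 0.53  0.37 -0.2   1.    0.    0.19]
```

Request:
step_arm(increments=[[[0, -14, 0], [0, 0, 0], 1], [[0, -26, 0], [0, 4, 0], 1], [[0, -30, 0], [0, 4.5, 0], 1], [[0, -30, 0], [0, 5, 0], 1], [[0, -28, 0], [0, 4, 0], 1], [[0, -8, 0], [0, 0, 0], 1], [[0, 0, 0], [0, 0, 0], 1]])

```text
time_s: 34.93
ee_pos: [0.5301, 0.3096, 0.1587]
ee_rot: [-0.495, -0.504, 0.505, 0.496]
contact_force: [-0.2, 0.4, -0.3]
finger_gap: 0.0327
```

```bash
python3 - <<'E'
from h import *
st(); go([.6735,-.1755,.17],181.7); snap("w25")
E
```

```text
t 34.93 pos [530.1 309.6 158.7] yaw(toolz) -179.02 ydir [-0.002 -0.    -1.   ] F [-0.2  0.4 -0.3] gap 32.7 q [0.53 0.3  0.02 1.29 0.   0.51]
tool mm [-487.5  -11.5 -135.1] rotvec deg [-0.14 -0.72 -0.01]
```

View pics/w25.png

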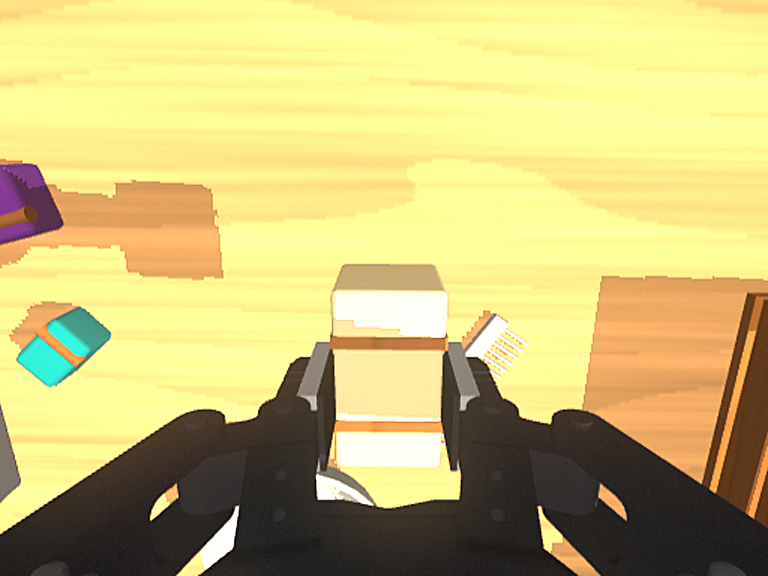

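Request:
step_arm(increments=[[[-18, -2, -5], [0, -0.3, 0], 1], [[-35, -2, -11], [0, -0.4, 0], 1], [[-37, -2, -12], [0, 0, 0], 1], [[-37, 0, -12], [0, 0, 0], 1], [[-37, 0, -12], [0, 0, 0], 1], [[-37, 0, -12], [0, 0, 0], 1], [[-37, 0, -12], [0, 0, 0], 1], [[-37, 0, -12], [0, 0, 0], 1], [[-37, 0, -12], [0, 0, 0], 1], [[-37, 0, -12], [0, 0, 0], 1], [[-36, 0, -11], [0, 0, 0], 1], [[-20, 0, -6], [0, 0, 0], 1]])

```text
time_s: 35.98
ee_pos: [0.6714, -0.1027, 0.1356]
ee_rot: [-0.477, -0.506, 0.523, 0.493]
contact_force: [-0.2, 0.4, -0.9]
finger_gap: 0.0325
```

```bash
python3 - <<'E'
from h import *
st(); go([.6715,-.1064,.10],181.7)
E
```

```text
t 35.98 pos [ 671.4 -102.7  135.6] yaw(toolz) -176.68 ydir [-0.032 -0.002 -0.999] F [-0.2  0.4 -0.9] gap 32.5 q [-0.15  0.46  0.2   1.34 -0.01 -0.21]
tool mm [-3.7 35.6 -1.1] rotvec deg [-1.86  1.62 -0.03]
```

Request:
step_arm(increments=[[[-1, 6, 0], [-0.5, 0.5, 0], 1], [[-1, 10, 0], [-0.5, 0.5, 0], 1], [[-1, 10, 0], [-0.5, 0.4, 0], 1], [[0, 10, 0], [-0.3, 0.2, 0], 1], [[0, 10, 0], [0, 0, 0], 1], [[0, 4, 0], [0, 0, 0], 1], [[0, 0, 0], [0, 0, 0], 1], [[0, 0, 0], [0, 0, 0], 1]])

```text
time_s: 36.65
ee_pos: [0.6671, -0.1145, 0.0693]
ee_rot: [-0.49, -0.503, 0.51, 0.497]
contact_force: [0.2, -1.3, 3.5]
finger_gap: 0.0324
```

```bash
python3 - <<'E'
from h import *
st(); go([.6715,-.1064,.08],181.7)
E
```

```text
t 36.65 pos [ 667.1 -114.5   69.3] yaw(toolz) -178.5 ydir [-0.014  0.    -1.   ] F [ 0.2 -1.3  3.5] gap 32.4 q [-0.17  0.46  0.05  1.18 -0.   -0.2 ]
tool mm [  8.  -10.7  -4.4] rotvec deg [-0.82 -0.2   0.04]
```

Request:
step_arm(increments=[[[0, -8, 0], [-0.2, 0, 0], 1], [[0, -4, 0], [-0.3, -0.1, 0], 1], [[4, 0, -3], [-0.2, -0.1, 0], 1], [[4, 0, -1], [0, 0, 0], 1], [[0, 0, 0], [0, 0, 0], 1], [[0, 0, 0], [0, 0, 0], 1]])

```text
time_s: 37.15
ee_pos: [0.6703, -0.1042, 0.0793]
ee_rot: [-0.49, -0.508, 0.509, 0.493]
contact_force: [0.4, -0.2, -0.2]
finger_gap: 0.0324
```

```bash
python3 - <<'E'
from h import *
st(); go([.6715,-.1064,.08],181.7)
snap("w26")
im=cv2.imread("pics/w26_raw.png"); cv2.imwrite("pics/w26c.png",cv2.resize(im[140:340,170:420],None,fx=3,fy=3,interpolation=cv2.INTER_CUBIC))
E
```

```text
t 37.15 pos [ 670.3 -104.2   79.3] yaw(toolz) -178.08 ydir [-0.005  0.002 -1.   ] F [ 0.4 -0.2 -0.2] gap 32.4 q [-0.15  0.45  0.06  1.19  0.   -0.19]
tool mm [-2.3 -0.7 -1.2] rotvec deg [-0.28  0.22  0.11]
```

View pics/w26c.png

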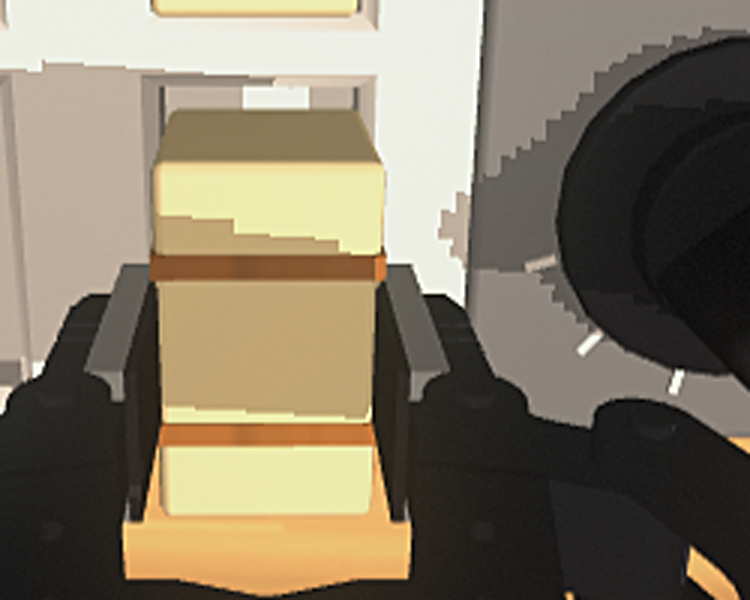

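```bash
python3 - <<'E'
from h import *
ci=cload("w26")
g=lambda u,z: p2w("wrist",np.array(u)/3+[170,140]-np.array(.17),z,ci).round(4)
zb=.0793-.0204
print("blk near bottom L,R",g((172,110),zb),g((362,110),zb))
print("far top",g((165,514),zb+.034),g((373,514),zb+.034),"near top",g((153,164),zb+.034),g((384,164),zb+.034))
print("pocket near outer L,R",g((142,76),.05),g((377,76),.05),"inner",g((162,86),.047),g((360,86),.047))
E
```

```text
blk near bottom L,R [ 0.6416 -0.122   0.0589] [ 0.6405 -0.0878  0.0589]
far top [ 0.7007 -0.1195  0.0929] [ 0.6996 -0.0858  0.0929] near top [ 0.6414 -0.1213  0.0929] [ 0.6404 -0.0877  0.0929]
pocket near outer L,R [ 0.6373 -0.1286  0.05  ] [ 0.636  -0.0844  0.05  ] inner [ 0.6398 -0.1252  0.047 ] [ 0.6386 -0.0872  0.047 ]
```

Request:
step_arm(increments=[[[-2.2, 2, -1], [-0.2, 0.2, 0.1], 1], [[0, 4, 0], [0, 0, 0], 1], [[0, 0, 0], [0, 0, 0], 1]])

```text
time_s: 37.45
ee_pos: [0.6712, -0.1063, 0.0721]
ee_rot: [-0.492, -0.507, 0.508, 0.493]
contact_force: [0.2, 0.1, -0.3]
finger_gap: 0.0325
```

```bash
python3 - <<'E'
from h import *
st(); go([.6712,-.1064,.0562],181.7)
E
```

```text
t 37.45 pos [ 671.2 -106.3   72.1] yaw(toolz) -178.27 ydir [-0.002  0.    -1.   ] F [ 0.2  0.1 -0.3] gap 32.5 q [-0.16  0.46  0.05  1.17 -0.   -0.19]
tool mm [-0.1 15.9  0. ] rotvec deg [-0.12  0.03  0.01]
```

Request:
step_arm(increments=[[[0, 4, 0], [-0.1, 0, 0], 1], [[0, 5, 0], [0, 0, 0], 1], [[0, 5, 0], [0, 0, 0], 1], [[0, 2, 0], [0, 0, 0], 1], [[0, 1, 0], [0, 0, 0], 1], [[0, 0, 0], [0, 0, 0], 1]])

```text
time_s: 37.95
ee_pos: [0.6713, -0.1068, 0.0559]
ee_rot: [0.493, 0.508, -0.507, -0.492]
contact_force: [-0.2, 0.2, -0.5]
finger_gap: 0.0325
```

```bash
python3 - <<'E'
from h import *
st(); go([.6712,-.1064,.0562],181.7)
E
```

```text
t 37.95 pos [ 671.3 -106.8   55.9] yaw(toolz) -178.31 ydir [ 0.002  0.    -1.   ] F [-0.2  0.2 -0.5] gap 32.5 q [-0.16  0.46  0.02  1.13  0.   -0.19]
tool mm [ 0.4 -0.3  0.1] rotvec deg [ 0.12 -0.01  0.01]
```

Request:
step_arm(increments=[[[0, 1.5, 0], [0, 0, 0], 1], [[0, 0, 0], [0, 0, 0], -0.1], [[0, 0, 0], [0, 0, 0], -0.1], [[0, 0, 0], [0, 0, 0], -0.1], [[0, -10, 0], [0, 0, 0], -0.1], [[0, -25, 0], [0, 0, 0], -0.1], [[0, -30, 0], [0, 0, 0], -0.1], [[8, -30, 4], [0, 0, 0], -0.1], [[25, -8, 6], [0, 0, 0], -0.3], [[30, 0, 6], [0, 0, 0], -0.3], [[18, 0, 2], [0, 0, 0], -0.3], [[0, 0, 0], [0, 0, 0], -0.3]])

```text
time_s: 38.95
ee_pos: [0.6497, -0.0254, 0.1645]
ee_rot: [0.494, 0.507, -0.505, -0.494]
contact_force: [0.3, -0.0, -0.2]
finger_gap: 0.0553
```

```bash
python3 - <<'E'
from h import *
st(); 
snap("w27")
E
```

```text
t 38.95 pos [649.7 -25.4 164.5] yaw(toolz) -178.58 ydir [ 0.001  0.001 -1.   ] F [ 0.3 -0.  -0.2] gap 55.3 q [-0.04  0.37  0.13  1.33  0.   -0.06]
```

View pics/w27.png

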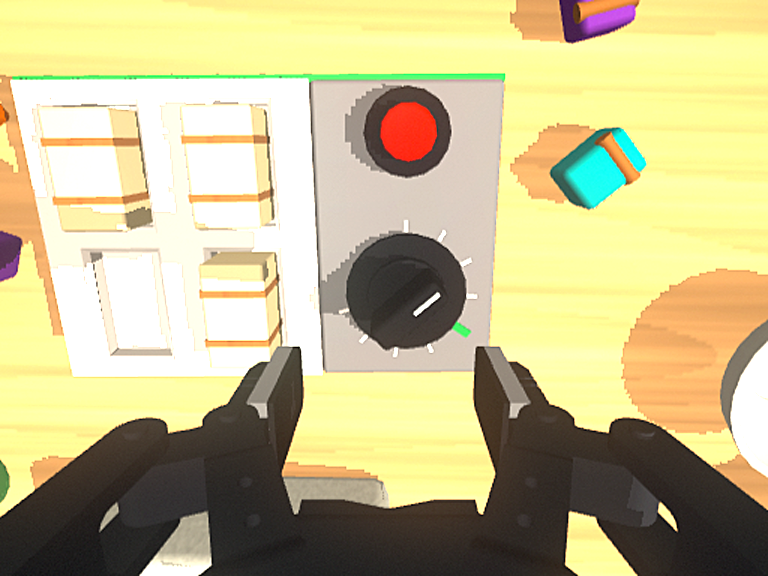

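```bash
python3 - <<'E'
from h import *
ci=cload("w27")
g=lambda u,z: p2w("wrist",np.array(u)/1.5-.17,z,ci)
from scipy.optimize import least_squares
P=np.array([g(u,.05) for u in [(406,226),(441,236),(466,262),(472,296),(462,330),(432,348),(395,352),(364,338),(344,311)]])[:,:2]
r=least_squares(lambda c: np.hypot(*(P-c[:2]).T)-c[2],[.655,-.015,.041]); c=r.x; print("axis",c.round(4),(r.fun*1e3).round(1))
yaw=.0291
def ang(p): # 0 toward -x feeder, clockwise from above
    d=p[:2]-c[:2]; d=np.array([[np.cos(yaw),np.sin(yaw)],[-np.sin(yaw),np.cos(yaw)]])@d; return np.arctan2(d[1],-d[0])
for i,p in enumerate(P): print(i,round(ang(p),3))
a=g((415,313),.094);b=g((438,295),.094); print("ptr",a.round(4),b.round(4)); d=b-a
print("candidate dirs: angle of line a->b", np.arctan2(d[1],-d[0])-0, "offset of ends from axis", (a[:2]-c[:2]).round(4),(b[:2]-c[:2]).round(4))
print("btn",g((409,131),.072).round(4))
im=cv2.imread("pics/w27_raw.png"); cv2.imwrite("pics/w27c.png",cv2.convertScaleAbs(cv2.resize(im[140:250,210:330],None,fx=6,fy=5.4,interpolation=cv2.INTER_CUBIC),alpha=1.8))
E
```

```text
axis [ 0.66   -0.0149  0.038 ] [ 0.5 -0.3 -0.4 -0.7  1.7 -0.4 -0.4 -0.3  0.3]
0 -0.02
1 0.518
2 1.075
3 1.631
4 2.193
5 2.735
6 -2.951
7 -2.403
8 -1.861
ptr [ 0.6566 -0.0127  0.094 ] [ 0.6472 -0.002   0.094 ]
candidate dirs: angle of line a->b 0.8490450085219664 offset of ends from axis [-0.0034  0.0023] [-0.0128  0.0129]
btn [ 0.5722 -0.0176  0.072 ]
```

View pics/w27c.png

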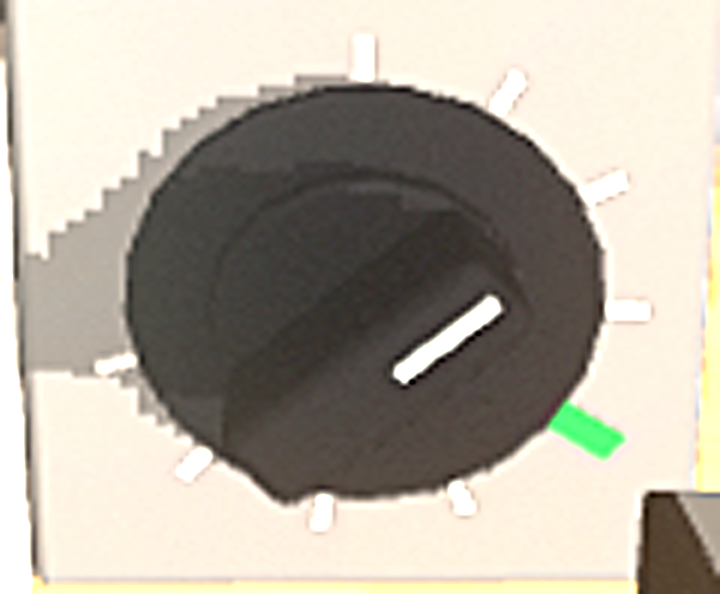

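Request:
step_arm(increments=[[[0, 0, 0], [0, 6, 0], -0.1], [[0, 0, 0], [0, 6.4, 0], -0.1], [[0, 0, 0], [0, 6.4, 0], -0.1], [[0, 0, 0], [0, 6.4, 0], -0.1], [[0, 0, 0], [0, 6.4, 0], -0.1], [[0, 0, 0], [0, 6.4, 0], -0.1], [[0, 0, 0], [0, 6.4, 0], -0.1], [[0, 0, 0], [0, 5, 0], -0.1], [[0, 0, 0], [0, 0, 0], -0.1]])

```text
time_s: 39.75
ee_pos: [0.6506, -0.0348, 0.1644]
ee_rot: [0.667, 0.237, -0.239, -0.665]
contact_force: [0.0, 0.7, 0.1]
finger_gap: 0.0471
```

```bash
python3 - <<'E'
from h import *
st(); go([.66,-.015,.115],131.3)
E
```

```text
t 39.75 pos [650.6 -34.8 164.4] yaw(toolz) 129.3 ydir [-0.001 -0.004 -1.   ] F [0.  0.7 0.1] gap 47.1 q [-0.05  0.38  0.14  1.33 -0.    0.83]
tool mm [19.9 49.3  9.5] rotvec deg [ 0.11 -2.   -0.18]
```

Request:
step_arm(increments=[[[7, 12, 4], [0, -1, 0], -0.1], [[7, 15, 3], [0, -1, 0], -0.1], [[5, 15, 2], [0, 0, 0], -0.1], [[0, 6, 0], [0, 0, 0], -0.1], [[0, 0, 0], [0, 0, 0], -0.1], [[0, 0, 0], [0, 0, 0], -0.1]])

```text
time_s: 40.25
ee_pos: [0.6602, -0.0171, 0.1111]
ee_rot: [0.661, 0.253, -0.256, -0.659]
contact_force: [-0.2, 0.6, -0.1]
finger_gap: 0.047
```

```bash
python3 - <<'E'
from h import *
st(); go([.66,-.015,.07],131.3);snap("w28")
E
```

```text
t 40.25 pos [660.2 -17.1 111.1] yaw(toolz) 132.13 ydir [-0.003 -0.004 -1.   ] F [-0.2  0.6 -0.1] gap 47.0 q [-0.02  0.41  0.06  1.23 -0.    0.81]
tool mm [ 1.5 41.1  1.8] rotvec deg [ 0.08  0.83 -0.27]
```

View pics/w28.png

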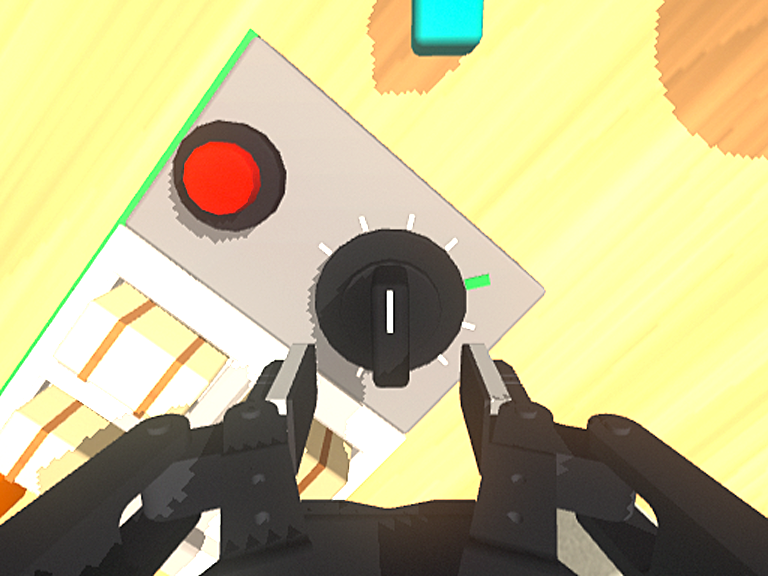

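Request:
step_arm(increments=[[[0.7, 9, 1], [0, 0.4, 0], -0.1], [[0.7, 13, 1], [0, 0.2, 0], -0.1], [[0, 13, 0], [0, 0, 0], -0.1], [[0, 4, 0], [0, 0, 0], -0.1], [[0, 0, 0], [0, 0, 0], -0.1], [[0, 0, 0], [0, 0, 0], -0.1]])

```text
time_s: 40.8
ee_pos: [0.6615, -0.0157, 0.0733]
ee_rot: [0.663, 0.251, -0.25, -0.659]
contact_force: [-0.4, 1.4, 0.1]
finger_gap: 0.0472
```

```bash
python3 - <<'E'
from h import *
st(); go([.66,-.015,.07],131.3)
E
```

```text
t 40.8 pos [661.5 -15.7  73.3] yaw(toolz) 131.48 ydir [ 0.003 -0.004 -1.   ] F [-0.4  1.4  0.1] gap 47.2 q [-0.02  0.42 -0.    1.15 -0.    0.83]
tool mm [-0.7  3.3  1.5] rotvec deg [ 0.32  0.18 -0.03]
```

Request:
step_arm(increments=[[[0, 2, 1], [0, 0, 0], -0.1], [[0, 0, 0], [0, 0, 0], 1], [[0, 0, 0], [0, 0, 0], 1], [[0, 0, 0], [0, 0, 0], 1], [[0, 0, 0], [0, 0, 0], 1], [[0, 0, 0], [0, 0, 0], 1]])

```text
time_s: 41.3
ee_pos: [0.6604, -0.0162, 0.0737]
ee_rot: [0.664, 0.251, -0.25, -0.659]
contact_force: [-0.1, -1.3, -3.1]
finger_gap: 0.0126
```

```bash
python3 - <<'E'
from h import *
st()
E
```

```text
t 41.3 pos [660.4 -16.2  73.7] yaw(toolz) 131.44 ydir [ 0.004 -0.007 -1.   ] F [-0.1 -1.3 -3.1] gap 12.6 q [-0.02  0.42 -0.01  1.14 -0.01  0.83]
```

Request:
step_arm(increments=[[[0, 0, 0], [0, 4, 0], 1], [[0, 0, 0], [0, 5, 0], 1], [[0, 0, 0], [0, 5, 0], 1], [[0, 0, 0], [0, 5, 0], 1]])

```text
time_s: 41.63
ee_pos: [0.66, -0.0165, 0.0737]
ee_rot: [0.697, 0.134, -0.133, -0.692]
contact_force: [-0.8, -0.4, -1.6]
finger_gap: 0.0128
```

```bash
python3 - <<'E'
from h import *
st(); go([.66,-.015,.071])
E
```

```text
t 41.63 pos [660.  -16.5  73.7] yaw(toolz) 111.73 ydir [ 0.003 -0.007 -1.   ] F [-0.8 -0.4 -1.6] gap 12.8 q [-0.02  0.42 -0.01  1.15 -0.01  1.17]
tool mm [0.6 2.7 1.4] rotvec deg [ 0.46 -0.   -0.  ]
```

Request:
step_arm(increments=[[[0, 0, 0], [0, 6, 0], 1], [[0, 0, 0], [0, 6, 0], 1], [[0, 0, 0], [0, 6, 0], 1], [[0, 0, 0], [0, 6, 0], 1], [[0, 0, 0], [0, 6, 0], 1], [[0, 0, 0], [0, 6, 0], 1], [[0, 0, 0], [0, 6, 0], 1], [[0, 0, 0], [0, 6, 0], 1], [[0, 0, 0], [0, 5, 0], 1], [[0, 0, 0], [0, 0, 0], 1], [[0, 0, 0], [0, 0, 0], 1]])

```text
time_s: 42.55
ee_pos: [0.6584, -0.0164, 0.0737]
ee_rot: [0.679, -0.206, 0.207, -0.673]
contact_force: [-1.0, 0.2, -2.0]
finger_gap: 0.013
```

```bash
python3 - <<'E'
from h import *
st(); go([.66,-.015,.071],55.8); snap("w29"); snap("s29","scene",gain=1)
E
```

```text
t 42.55 pos [658.4 -16.4  73.7] yaw(toolz) 56.03 ydir [-0.001 -0.009 -1.   ] F [-1.   0.2 -2. ] gap 13.0 q [-0.02  0.42 -0.01  1.15 -0.01  2.14]
tool mm [0.5 2.7 2.1] rotvec deg [0.42 0.23 0.25]
```

View pics/w29.png

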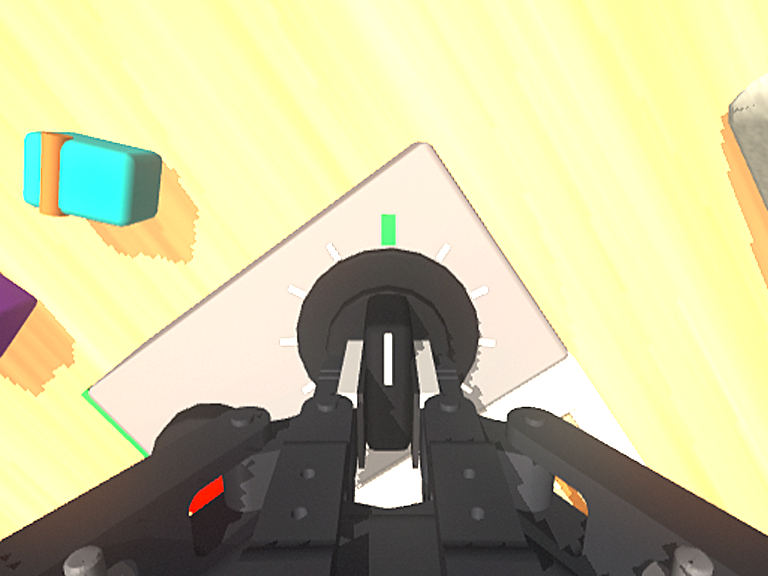

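Request:
step_arm(increments=[[[0, 0, 0], [0, 0, 0], 0], [[0, 0, 0], [0, 0, 0], 0], [[0, 0, 0], [0, 0, 0], 0], [[0, -10, 0], [0, 0, 0], 0], [[0, -25, 0], [0, 0, 0], 0], [[0, -30, 0], [0, 0, 0], 0], [[0, -20, 0], [0, 0, 0], 0.5], [[0, 0, 0], [0, 0, 0], 1], [[0, 0, 0], [0, 0, 0], 1]])

```text
time_s: 43.4
ee_pos: [0.6587, -0.0154, 0.1656]
ee_rot: [0.679, -0.203, 0.206, -0.674]
contact_force: [-0.1, 0.0, -0.7]
finger_gap: 0.0068
```

```bash
python3 - <<'E'
from h import *
st(); go([.572,-.0176,.12]); snap("w30")
E
```

```text
t 43.4 pos [658.7 -15.4 165.6] yaw(toolz) 56.36 ydir [ 0.001 -0.008 -1.   ] F [-0.1  0.  -0.7] gap 6.8 q [-0.02  0.39  0.16  1.34 -0.01  2.14]
tool mm [-71.2  45.5 -49.6] rotvec deg [0.32 0.   0.32]
```

View pics/w30.png

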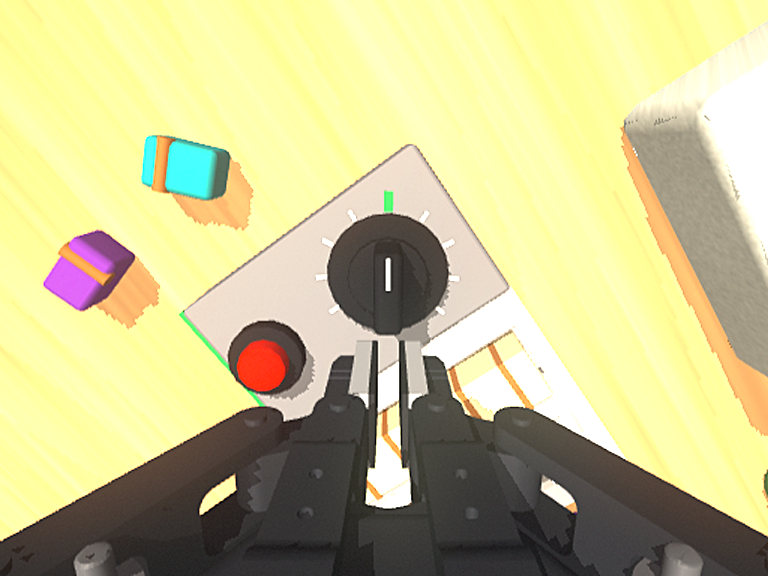

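```bash
python3 - <<'E'
from h import *
im=cv2.imread("pics/s29_raw.png"); cv2.imwrite("pics/s29c.png",cv2.resize(im[185:300,160:300],None,fx=5,fy=5,interpolation=cv2.INTER_CUBIC))
E
```

```text
(no output)
```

View pics/s29c.png

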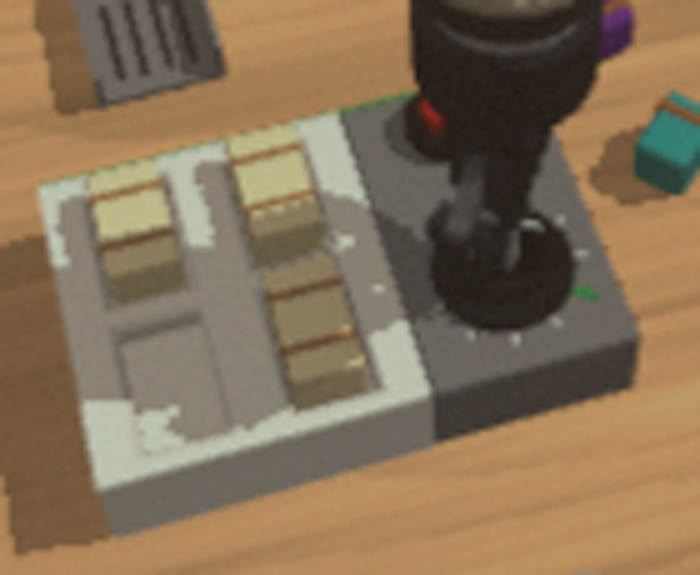

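Request:
step_arm(increments=[[[-12, 2, -8], [0, 0, 0], 1], [[-15, 5, -10], [0, 0, 0], 1], [[-15, 7, -10], [0, 0, 0], 1], [[-15, 8, -10], [0, 0, 0], 1], [[-10, 8, -8], [0, 0, 0], 1], [[-3, 6, -2], [0, 0, 0], 1], [[0, 0, 0], [0, 0, 0], 1], [[0, 0, 0], [0, 0, 0], 1]])

```text
time_s: 44.12
ee_pos: [0.5679, -0.0168, 0.1207]
ee_rot: [0.68, -0.205, 0.203, -0.674]
contact_force: [0.7, -0.2, 0.1]
finger_gap: 0.0002
```

```bash
python3 - <<'E'
from h import *
st(); go([.572,-.0176,.08],56); snap("w31")
E
```

```text
t 44.12 pos [567.9 -16.8 120.7] yaw(toolz) 56.42 ydir [-0.005 -0.007 -1.   ] F [ 0.7 -0.2  0.1] gap 0.2 q [-0.03  0.23 -0.15  1.19 -0.01  2.13]
tool mm [ 3.9 40.7  1.9] rotvec deg [ 0.53  0.42 -0.02]
```

View pics/w31.png

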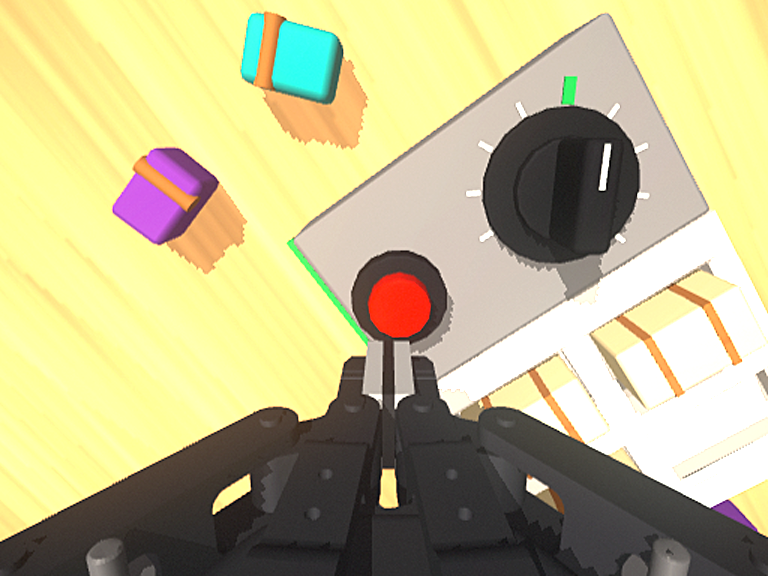

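Request:
step_arm(increments=[[[2, 9, 1], [0.2, 0, 0], 1], [[2, 12, 1], [0.2, 0, 0], 1], [[0, 12, 0], [0, 0, 0], 1], [[0, 4, 0], [0, 0, 0], 1], [[0, 0, 0], [0, 0, 0], 1], [[0, 0, 0], [0, 0, 0], 1]])

```text
time_s: 44.67
ee_pos: [0.5785, -0.0175, 0.0815]
ee_rot: [-0.677, 0.203, -0.205, 0.677]
contact_force: [-0.2, 0.4, 0.9]
finger_gap: -0.0002
```

```bash
python3 - <<'E'
from h import *
st(); go([.572,-.0176,.066],56); snap("w32"); snap("s32","scene",gain=1)
im=cv2.imread("pics/s32_raw.png"); cv2.imwrite("pics/s32c.png",cv2.resize(im[185:300,160:300],None,fx=5,fy=5,interpolation=cv2.INTER_CUBIC))
E
```

```text
t 44.67 pos [578.5 -17.5  81.5] yaw(toolz) 56.44 ydir [ 0.003 -0.001 -1.   ] F [-0.2  0.4  0.9] gap -0.2 q [-0.03  0.26 -0.2   1.1  -0.    2.13]
tool mm [-5.4 15.4 -3.7] rotvec deg [-0.06  0.44  0.17]
```

View pics/s32c.png

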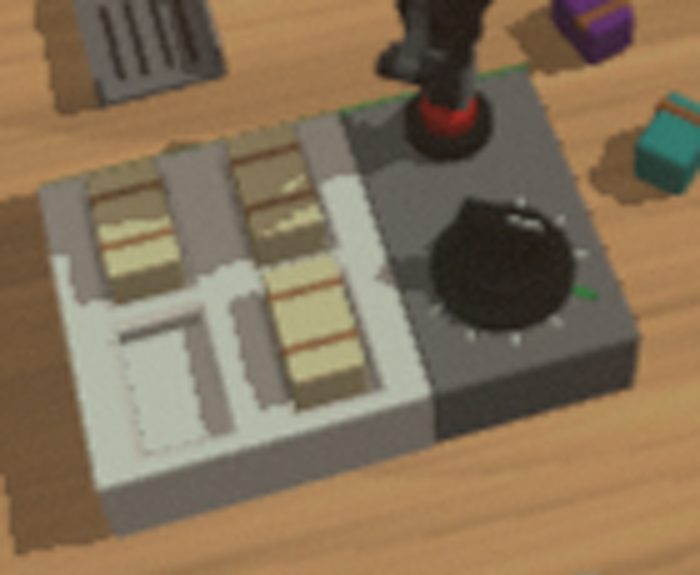

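View pics/w32.png

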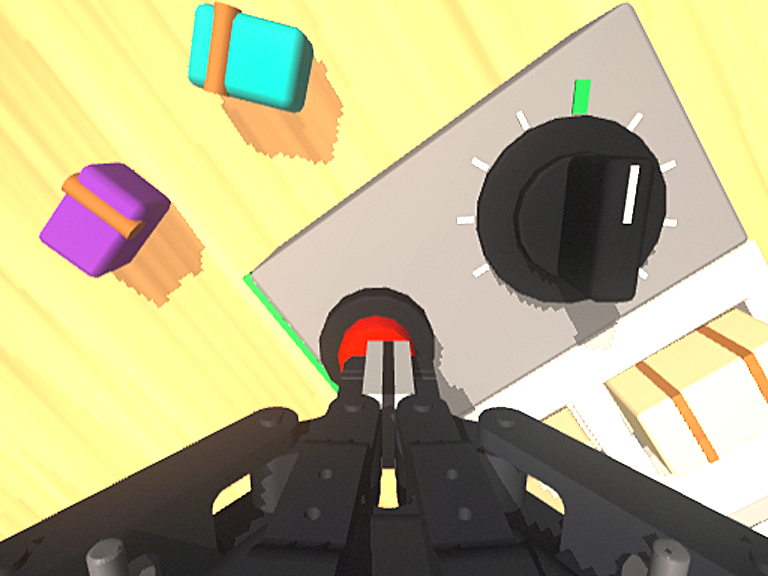

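Request:
step_arm(increments=[[[-4, 0, -3], [0, 0.2, 0], 1], [[0, 3, 0], [0, 0, 0], 1], [[0, 4, 0], [0, 0, 0], 1], [[0, 4, 0], [0, 0, 0], 1], [[0, 3, 0], [0, 0, 0], 1]])

```text
time_s: 45.18
ee_pos: [0.5749, -0.0178, 0.0699]
ee_rot: [-0.676, 0.202, -0.208, 0.677]
contact_force: [-1.1, 0.0, 2.8]
finger_gap: 0.0002
```

Request:
step_arm(increments=[[[0, 2, 0], [0, 0, 0], 1], [[0, 1, 0], [0, 0, 0], 1]])

```text
time_s: 45.35
ee_pos: [0.5749, -0.0178, 0.0668]
ee_rot: [-0.676, 0.202, -0.209, 0.677]
contact_force: [-1.1, -0.2, 4.0]
finger_gap: -0.0001
```

Request:
step_arm(increments=[[[0, 2, 0], [0, 0, 0], 1], [[0, 1.5, 0], [0, 0, 0], 1], [[0, 1.5, 0], [0, 0, 0], 1]])

```text
time_s: 45.6
ee_pos: [0.575, -0.0178, 0.066]
ee_rot: [-0.676, 0.201, -0.21, 0.677]
contact_force: [-4.9, -0.7, 12.6]
finger_gap: 0.0002
```

Request:
step_arm(increments=[[[0, 1.5, 0], [0, 0, 0], 1], [[0, 1.5, 0], [0, 0, 0], 1], [[0, 1, 0], [0, 0, 0], 1]])

```text
time_s: 45.85
ee_pos: [0.575, -0.0178, 0.0661]
ee_rot: [-0.676, 0.2, -0.211, 0.678]
contact_force: [-1.9, -0.2, 6.2]
finger_gap: -0.0
```

```bash
python3 - <<'E'
from h import *
st(); snap("w33"); snap("s33","scene",gain=1)
im=cv2.imread("pics/s33_raw.png"); cv2.imwrite("pics/s33c.png",cv2.resize(im[185:260,220:300],None,fx=8,fy=8,interpolation=cv2.INTER_CUBIC))
E
```

```text
t 45.85 pos [575.  -17.8  66.1] yaw(toolz) 56.23 ydir [ 0.015 -0.001 -1.   ] F [-1.9 -0.2  6.2] gap -0.0 q [-0.03  0.26 -0.25  1.05 -0.    2.13]
```

View pics/s33c.png

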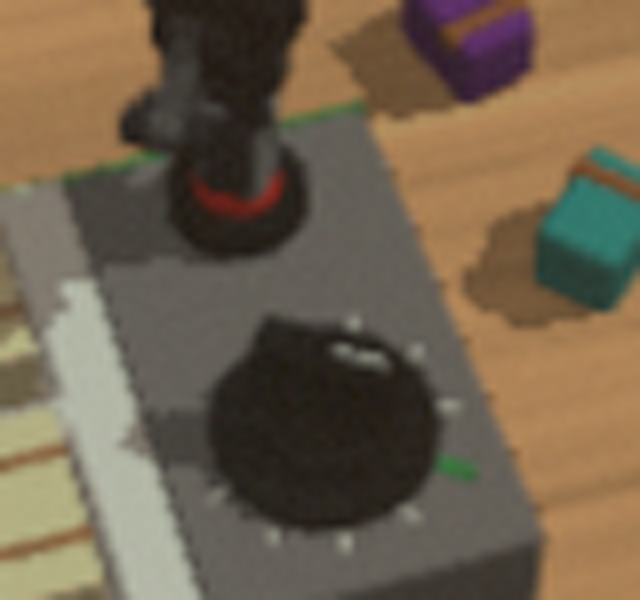

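Request:
step_arm(increments=[[[0, 3, 0], [0, 0, 0], 1], [[0, 3, 0], [0, 0, 0], 1], [[0, 3, 0], [0, 0, 0], 1]])

```text
time_s: 46.2
ee_pos: [0.5751, -0.0178, 0.0658]
ee_rot: [-0.675, 0.198, -0.212, 0.678]
contact_force: [-9.3, 0.1, 21.9]
finger_gap: 0.0
```

Request:
step_arm(increments=[[[0, -8, 0], [0, 0, 0], 1], [[0, -20, 0], [0, 0, 0], 1], [[0, -30, 0], [0, 0, 0], 1], [[0, -30, 0], [0, 0, 0], 1], [[0, -30, -20], [0, 0, 0], 1], [[0, -30, -25], [0, 0, 0], 1], [[0, 0, -25], [0, 0, 0], 1], [[0, 0, -25], [0, 0, 0], 1], [[0, 0, 0], [0, 0, 0], 1], [[0, 0, 0], [0, 0, 0], 1], [[0, 0, 0], [0, 0, 0], 1]])

```text
time_s: 47.12
ee_pos: [0.5177, -0.0989, 0.2206]
ee_rot: [-0.675, 0.197, -0.213, 0.678]
contact_force: [-0.1, 1.0, -0.9]
finger_gap: -0.0001
```

```bash
python3 - <<'E'
from h import *
st(); snap("w34"); im,_=snap("s34","scene",gain=1)
cv2.imwrite("pics/s34c.png",cv2.resize(im[170:300,60:300],None,fx=3.3,fy=3.3,interpolation=cv2.INTER_CUBIC))
im,_=snap("t34","top",gain=1)
cv2.imwrite("pics/t34c.png",cv2.resize(im[120:265,130:410],None,fx=2.8,fy=2.8,interpolation=cv2.INTER_CUBIC))
E
```

```text
t 47.12 pos [517.7 -98.9 220.6] yaw(toolz) 56.36 ydir [ 0.023 -0.003 -1.   ] F [-0.1  1.  -0.9] gap -0.1 q [-0.19  0.11 -0.08  1.36  0.    1.97]
```

View pics/s34c.png

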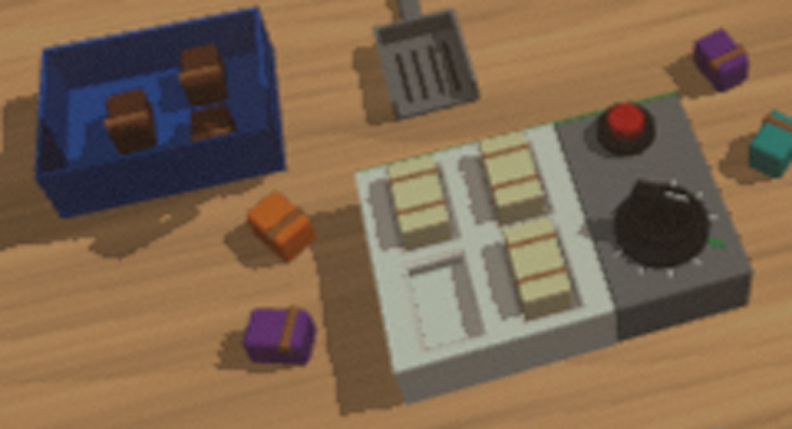

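View pics/t34c.png

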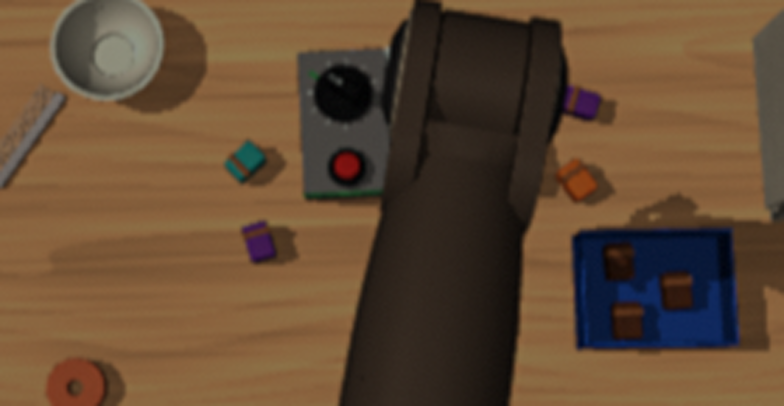

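View pics/w34.png

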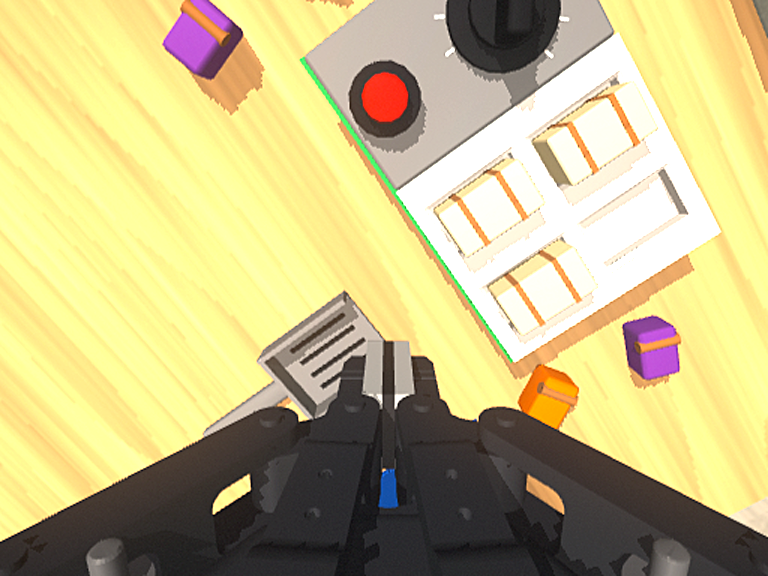

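```bash
python3 - <<'E'
from h import *
bot.hand_in(); st()
E
```

```text
the job is handed in; nothing more can be done
the job is handed in; nothing more can be done
```

I reloaded the feeder, set the dial, pressed the start button and handed the job in at about 47 s of the 208 s allowed. Handing in gives no verdict, so what follows rests on my own checks.

- **Stubs:** all three dark stubs lie in the blue bin, clear of its walls, in both the last scene and top pictures.
- **Blocks:** I found only three fresh blocks, and they are seated in pockets 0, 1 and 3; pocket 2 is left empty. Their heights at release put the undersides at 35 to 36 mm, matching the 36 mm pocket floor. The last wrist and scene views show them flat and square. One block had been knocked about 4 cm aside before I reached it, so I measured it again.
- **Dial:** I turned it about 75° clockwise. The close wrist view showed the pointer in line with the broad green mark.
- **Button:** pressed last. It stopped at about 6 mm of travel with the force rising to 22 N, well above its 5 N spring. The final pictures show it up again, with the arm clear of everything.
- **Other things:** I did not touch the bowl, comb, scoop, salt ring or the coloured look-alikes, and those in the final pictures look unmoved.

The top and wrist cameras differed by up to 3 mm on the feeder's position. I corrected for this by fitting the wrist camera to the feeder's corners. One block touched the deck lightly (about 3.5 N) on the way to its pocket, so I lifted it and realigned it before seating it.

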